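Set up studs in the holding block and ready the file

TASK

Set up for filing: drop each of the two brass studs, one at a time, fully home into the bore of the wooden block that fits it, and let go. Then draw the file out of its slanted rest by the handle, turn it level with a flat face down, and finish holding it still in the gripper with the middle of its blade about a hand's breadth above the middle of the block, touching nothing else. Leave the other things on the bench alone.

Things in the scene. Friction and masses are not known exactly. Their poses are not given: they have to be found in the camera images.
- block: Fixed wooden holding block, 75 (x) x 125 (y) x 40 (z) mm, flat on the bench, any yaw. Origin at the centre of its underside. It has two round blind bores in its top, 26 mm deep, 30 mm either side of the centre along its y.
- block_hole0 (a point): Centre of the mouth of the wide bore (22 mm diameter, chamfered, 26 mm deep), on the block's top face, 40 mm above the bench.
- block_hole1 (a point): Centre of the mouth of the narrow bore (16 mm diameter, chamfered, 26 mm deep), on the block's top face, 40 mm above the bench.
- stud_thick: Loose brass stud, a plain cylinder 20 mm diameter, 46 mm long, about 120 g, standing upright on the bench. Origin at the centre of its underside, z along its axis. Fits the wide bore with 1 mm play all round and then stands 20 mm proud.
- stud_thin: Loose brass stud, a plain cylinder 14 mm diameter, 46 mm long, about 60 g, standing upright on the bench. Origin at the centre of its underside, z along its axis. Fits the narrow bore with 1 mm play all round and then stands 20 mm proud.
- file: Loose flat hand file, 130 g. Origin on its centre line at the shoulder; x along it to the tip, y across the blade, z square to the flat faces. Steel blade x 0 to 115 mm, 18 wide, 5 thick; wooden handle x -110 to 0 mm, 24 x 24 mm. Centre of mass about x = +20 mm. At the start the blade is in the rest's slot, at 45 degrees: handle up and leaning away from the robot, z up and towards the robot.
- file_grip (a point): Point on the file's centre line, on the handle 35 mm behind the shoulder (file x = -35 mm): a good place to grip, across the file's y.
- file_blade (a point): Point on the file's centre line at the middle of the blade (file x = +60 mm).
- rest: Fixed dark wooden file rest: base plate 150 x 90 x 15 mm (x -40 to 110 mm) and a sleeve 38 wide, 24 thick, 90 mm long, slanting 45 degrees down towards the rest's +x. Its slot, 22 wide, 8 high, lets the blade slide freely; the file's shoulder rests on its mouth. Origin on the underside, straight below the mouth.
- rest_mouth (a point): Centre of the slot's mouth at the upper end of the rest's sleeve, 105 mm above the bench.
- tape: Bystander: black tape roll, ring 90 mm across (68 mm hole), 24 mm high, lying flat. Origin at its underside, in the middle.
- spool: Bystander: pale wooden spool standing upright, 38 mm across, 40 mm high. Origin at its underside, in the middle.
- dish: Bystander: white china dish, 84 mm across, 28 mm high. Origin at its underside, in the middle.
- glue_jar: Bystander: white plastic jar with white cap, 68 mm across, 110 mm high. Origin at its underside, in the middle.
- glass_jar: Bystander: greenish glass jar with steel cap, 84 mm across, 120 mm high. Origin at its underside, in the middle.
- off_cut: Bystander: plain wooden bar lying flat, 110 x 32 x 30 mm (long side along its x). Origin at its underside, in the middle.
- shears: Bystander: black-handled steel shears lying flat, about 255 mm long along x (blades to +x), 90 mm wide, 12 mm high. Origin at its underside, on the pivot.

How it is judged:
By the outcome, as a careful person would: the job done as asked, in the order asked, and still so for the second after the job is handed in, while the arm keeps its last pose, push and grip.
It also fails if it takes over 72 s, if anything falls off the work surface, if the arm or the gripper's body presses on something with over 40 N, if the wrist force passes 120 N, or if a joint passes its speed limit or range.

ROBOT

A 6-joint arm with a two-finger parallel gripper is mounted at the origin on the work surface. World frame = base frame: x ahead of the robot, y to its left, z up, the work surface at z = 0. Lengths are in m, angles in rad, forces in N, time in s.
With the tool pointing down it reaches from about 0.375 to 0.9 m from the base axis. Payload 3.1 kg.
Tool frame: the origin (TCP) lies at the very end of the fingers, on their centre line; the grasp point (between the pads) lies 19 mm behind it (robot.grip_depth is the distance from the TCP to the grasp point, in m); z points along the fingers, y is the direction in which the jaws open and shut (so a half turn about z gives the same grasp; the last joint's range is limited). The gripper opens to 87 mm and grips with 3 to 60 N. Pads are 19 mm wide; open, the fingers measure 117 mm over their backs; the gripper's body (75 mm by 190 mm) begins 51 mm behind the grasp point.
Start: joints at [1.012, 0.527, 1.433, -0, 1.181, -0.178], TCP at [0.232, 0.58, 0.223] pointing down, gripper open.
Joint ranges: [-3.08, 3.08], [-0.75, 2.2], [0.22, 2.44], [-1.43, 4.57], [0, 2.65], [-2.85, 2.85]. Speed limits (rad/s): [2.79, 2.79, 3.14, 3.14, 3.14, 3.14].

INTERFACE

Orientations are given as a unit quaternion [x, y, z, w].
In Python, from rig import robot gives the robot as it stands.
- The arm moves only by the tool drive_tool, never from a script. Its argument "series" is a list of rows, each a list of 7 numbers: the shift along the tool's x, y, z in m, then the turn, a rotation vector about the tool's x, y, z in degrees, then the opening, from 0 (shut) to 1 (fully open). A call has 1 to 5 rows; each row shifts and turns the commanded pose from where the row before left it, along the tool's axes as they then stand; what a row does not reach is not made up. A row lasts 1/8 s, in which the tool goes at most 62.5 mm and 10.7 degrees, less where a joint would pass 70% of its speed; a pose out of reach is approached as far as the arm can. A call is refused whole if a number of a shift passes 0.0625 or a number of a turn 10.7, either way. A call with a gripper value outside its range is refused whole. The fingers move at their own pace and stop on an object; "squeeze" is the grip in N (left out, the last holds). Time passes only in rows, so rows that do not move let the fingers close. It gives the time, the measured TCP pose, the force and the opening at its end, in the units of the state.
- robot.get_obs(): the state, without advancing time (a new reading comes with each control period).
- robot.camera(name): name is "scene" or "side" or "wrist"; returns (picture, depth): 480x640x3 uint8, blue, green, red; 480x640 float32, m along the optical axis (not along the pixel's ray), 0 where there is no reading.
- robot.camera_model(name): a dict with "fx", "fy", "cx", "cy" (pixels), "k1" (the pictures are not rectified: a ray, as slopes to the right and down, at radius r is drawn at 1 + k1 r^2 times it, then the intrinsics apply), "R" (3x3) and "t" (3): a world point X has camera coordinates R X + t. Camera axes: x right, y down, z forward; pixel columns grow to the right and rows downward; lengths in m; the calibration is good to about 2 mm. A picture is of the moment at which its call begins: read the wrist's pose just before it. camera_model takes no time and is no camera call; for the wrist camera it gives the pose at the moment of the call.
- robot.hand_in(): hands the job in, once; it reports no verdict.
The state is a dict: "time": time; "q": joint angles; "joint_velocities": joint speeds; "joint_torque": joint torques, N m; "position": TCP position; "tool_rot": TCP orientation; "ft_force": force on the tool from outside, world axes, zero at the start; "moment": the same for the moment, N m; "grip_width": finger opening in m.
Only numpy, scipy, OpenCV 4.12 (cv2) and the standard library are available. Lean on these libraries where they do the work, as an engineer would, in place of code of your own. Each camera call takes 0.05 s, during which the arm holds its last target. There are 200 camera calls.

## Working session

There is one attempt and no reset: what is moved stays moved. The work goes in short steps, Python scripts to look and compute and a tool call to move; the robot and the scene stay as the last step left them, time stands still between calls to the robot, and variables do not carry over. Pictures are saved under pics/ and viewed, about 8 in all and at most 12, crops included, and the job is handed in when it is done.

Besides the shell and the picture viewer there is one more tool, called after ">>>" by a JSON object that holds its "fn" and its "kwargs", one argument or row to a line. drive_tool: Moves the arm, as the interface text tells. Its arguments: {"type":"object","properties":{"series":{"type":"array"},"squeeze":{"type":"number"}},"required":["series"]}

```bash
ls; mkdir -p pics; cat > look.py <<'E'
from rig import robot
import cv2,numpy as np,sys
def snap(n,tag):
    m=robot.camera_model(n); im,d=robot.camera(n); cv2.imwrite(f"pics/{n}_{tag}.png",im)
    np.savez(f"pics/{n}_{tag}.npz",im=im,d=d,**{k:np.array(v) for k,v in m.items()}); return im,d,m
def ray(m,uv):
    K=np.array([[m['fx'],0,m['cx']],[0,m['fy'],m['cy']],[0,0,1.]])
    p=cv2.undistortPoints(np.array(uv,float).reshape(-1,1,2),K,np.array([float(m['k1']),0,0,0]))[:,0]
    R=np.array(m['R']);t=np.array(m['t'])
    return -R.T@t, np.c_[p,np.ones(len(p))]@R
def plane(m,uv,z):
    c,r=ray(m,uv); return c+r*((z-c[2])/r[:,2])[:,None]
def pts(m,d):
    v,u=np.mgrid[:d.shape[0],:d.shape[1]]
    c,r=ray(m,np.c_[u.ravel(),v.ravel()]); return (c+r*d.ravel()[:,None]).reshape(*d.shape,3)
E
python3 - <<'E'
from look import *
for n in("scene","side"):
    im,d,m=snap(n,"0"); print(n,{k:np.round(v,3).tolist() for k,v in m.items()})
print(robot.get_obs())
E
```

```text
pics
scene {'fx': 533.319, 'fy': 533.319, 'cx': 324.439, 'cy': 240.049, 'k1': -0.002, 'R': [[-0.894, 0.448, 0.006], [0.281, 0.571, -0.772], [-0.349, -0.688, -0.636]], 't': [0.516, -0.092, 1.186]}
side {'fx': 482.532, 'fy': 482.532, 'cx': 318.168, 'cy': 237.571, 'k1': -0.054, 'R': [[0.923, -0.385, -0.011], [-0.274, -0.636, -0.722], [0.271, 0.669, -0.692]], 't': [-0.516, 0.211, 0.858]}
{'time': 0.1, 'q': array([ 1.01246973e+00,  5.28408612e-01,  1.43375812e+00, -2.63733867e-05,
        1.18143284e+00, -1.78502410e-01]), 'joint_velocities': array([ 1.39991032e-03, -2.01534595e-03, -1.13339525e-03, -6.09259388e-04,
        8.80038174e-04,  8.44386241e-05]), 'joint_torque': array([ 3.97640624e-04, -4.40980017e+01, -1.77149820e+01,  6.34750491e-02,
        5.32875163e-02, -5.96996142e-05]), 'position': array([0.23134706, 0.57989175, 0.22165286]), 'tool_rot': array([ 1.88767549e-01,  9.82021286e-01, -9.40516149e-04, -3.50005333e-04]), 'ft_force': array([ 0.42575465, -0.0562159 , -0.13329664]), 'moment': array([0.02863618, 0.04606212, 0.00851293]), 'grip_width': 0.08744606108671481}
```

View pics/scene_0.png

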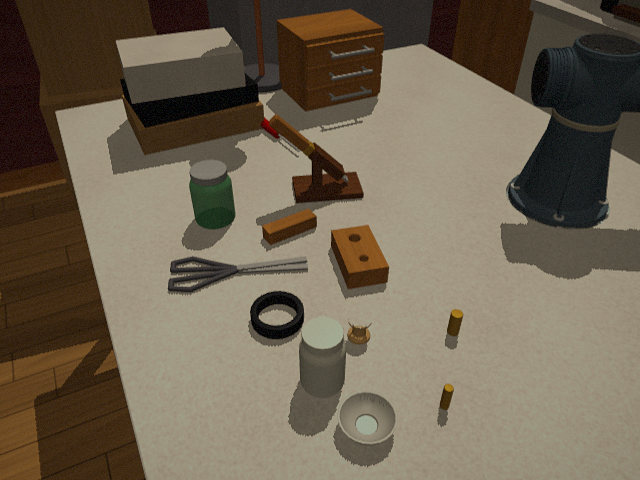

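View pics/side_0.png

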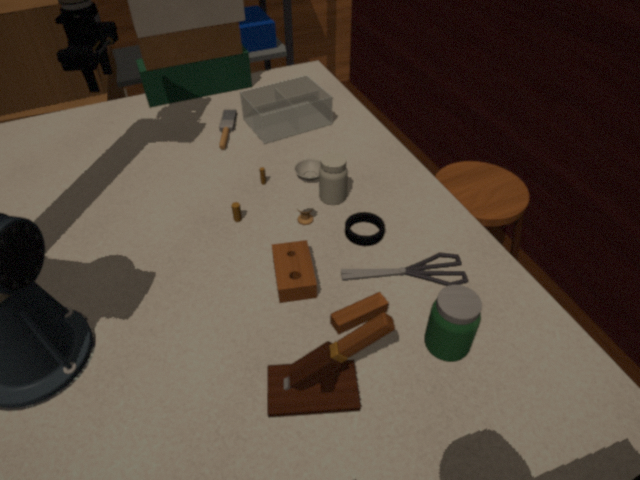

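The scene picture shows the studs at (455,322) thick and (447,397) thin, the block at (360,256) with bores at (354,238) and (364,258), and the rest with the file at (327,175). The side picture shows the studs at (237,212) and (263,176), the block at (294,270), and the file handle at (365,337) with the mouth at (335,350).

```bash
cat > m1.py <<'E'
from look import *
for n,seeds in (("scene",dict(thick=(455,318),thin=(447,392),h0=(354,238),h1=(364,258))),("side",dict(thick=(237,209),thin=(263,173),h0=(295,274),h1=(291,253)))):
    m=dict(np.load(f"pics/{n}_0.npz")); im,d=m['im'],m['d']; P=pts(m,d)
    hsv=cv2.cvtColor(im,cv2.COLOR_BGR2HSV); brown=((hsv[...,1]>110)&(hsv[...,0]<25)).astype(np.uint8)
    for k in("thick","thin"):
        u,v=seeds[k]; _,l=cv2.connectedComponents(brown); w=l==l[v,u]; q=P[w]; t=q[q[:,2]>0.043]
        print(n,k,w.sum(),"top mean",t.mean(0).round(4),len(t),"all",q.mean(0).round(4),"z",q[:,2].max().round(3))
    c=P[seeds['h0'][1],seeds['h0'][0]]
    w=(abs(P[...,2]-.040)<.004)&(np.hypot(P[...,0]-c[0],P[...,1]-c[1])<.12)&(brown>0)
    w=cv2.morphologyEx(w.astype(np.uint8),cv2.MORPH_OPEN,np.ones((3,3)))
    _,l,st,_=cv2.connectedComponentsWithStats(w); i=1+st[1:,4].argmax(); w=(l==i).astype(np.uint8)
    cs,h=cv2.findContours(w,cv2.RETR_CCOMP,cv2.CHAIN_APPROX_NONE)
    for cc,hh in zip(cs,h[0]):
        xy=plane(m,cc[:,0],.040)[:,:2].astype(np.float32)
        if len(xy)>8: print(n,"rect" if hh[3]<0 else "hole",len(xy),cv2.minAreaRect(xy),xy.mean(0))
    # file handle & rest
    u,v=((300,138) if n=="scene" else (365,337)); 
    c=P[v,u]; print("handle seed",c.round(4))
    w=(P[...,2]>.12)&(np.linalg.norm(P-c,axis=2)<.09)
    q=P[w]; mu=q.mean(0); _,s,vt=np.linalg.svd(q-mu,full_matrices=False); print("handle",len(q),mu.round(4),vt[0].round(3),vt[2].round(3),"z",q[:,2].max(),"proj",((q-mu)@vt[0]).min(),((q-mu)@vt[0]).max())
    w=(abs(P[...,2]-.015)<.004)&(np.linalg.norm(P[...,:2]-c[:2],axis=2)<.25)&(brown>0)
    w=cv2.morphologyEx(w.astype(np.uint8),cv2.MORPH_OPEN,np.ones((3,3)));_,l,st,_=cv2.connectedComponentsWithStats(w); i=1+st[1:,4].argmax()
    vv,uu=np.where(l==i); print("base",cv2.minAreaRect(plane(m,np.c_[uu,vv],.015)[:,:2].astype(np.float32)))
    b=P[(abs(P[...,2])<.015)&(d>0)]; print("bench z",np.median(b[:,2]))
E
python3 m1.py
```

```text
scene thick 305 top mean [0.4511 0.2164 0.0524] 96 all [0.4501 0.2151 0.0319] z 0.68
scene thin 241 top mean [0.5434 0.3201 0.0458] 75 all [0.5454 0.3215 0.03  ] z 0.05
scene rect 161 ((0.5040018558502197, -0.004914417862892151), (0.1298861801624298, 0.07653975486755371), 77.14276885986328) [ 0.50455064 -0.00401398]
scene hole 22 ((0.5110482573509216, 0.024788321927189827), (0.015619556419551373, 0.017592107877135277), 5.103196144104004) [0.5106946  0.02457985]
scene hole 28 ((0.49728792905807495, -0.03397995978593826), (0.02135634794831276, 0.024231726303696632), 3.7000603675842285) [ 0.49740577 -0.03421912]
handle seed [ 0.5024 -0.2634  0.1419]
handle 593 [ 0.523  -0.2736  0.1545] [-0.698  0.246 -0.673] [ 0.039 -0.925 -0.379] z 0.18945435304116437 proj -0.04355312886746234 0.057182608874334635
base ((0.44456684589385986, -0.2523542642593384), (0.09408184140920639, 0.1495792269706726), 71.61742401123047)
bench z 0.0003525904903762811
side thick 137 top mean [0.4438 0.2057 0.0453] 33 all [0.4427 0.2023 0.0285] z 0.048
side thin 70 top mean [0.5184 0.2269 0.1084] 11 all [0.5366 0.2985 0.0357] z 0.741
side rect 161 ((0.5010671615600586, -0.0115523561835289), (0.1263750195503235, 0.07503101974725723), 76.76055145263672) [ 0.4995082  -0.01440109]
side hole 31 ((0.4945673942565918, -0.04033253341913223), (0.02444479428231716, 0.022315196692943573), 32.03578186035156) [ 0.49518928 -0.04055019]
side hole 22 ((0.5081959962844849, 0.016016298905014992), (0.017671121284365654, 0.01812402717769146), 42.494171142578125) [0.507658   0.01592687]
handle seed [ 0.5119 -0.2929  0.1582]
handle 1250 [ 0.5146 -0.2883  0.156 ] [-0.701  0.224 -0.678] [-0.697 -0.415  0.584] z 0.18959533220495928 proj -0.04318943196172696 0.055498850238397464
base ((0.44007182121276855, -0.26101991534233093), (0.08884280920028687, 0.14706172049045563), 70.8573989868164)
bench z -0.0006765045351562748
```

```bash
cat > go.py <<'E'
# python3 go.py x y z jawdeg [tilt about tool y, deg] -> what to shift/turn in the tool frame
from rig import robot
import numpy as np,sys
from scipy.spatial.transform import Rotation as Ro
def down(jaw,tilt=0):
    a=np.deg2rad(jaw); y=np.array([np.cos(a),np.sin(a),0]); z=np.array([0,0,-1.]); x=np.cross(y,z)
    return Ro.from_matrix(np.c_[x,y,z])*Ro.from_euler('y',tilt,degrees=True)
def delta(p,T):
    o=robot.get_obs(); R=Ro.from_quat(o['tool_rot'])
    print("pos",o['position'].round(4),"t",round(o['time'],2),"F",o['ft_force'].round(1),"w",round(o['grip_width'],4),"q",o['q'].round(2))
    print("shift",(R.inv().apply(np.array(p)-o['position'])).round(4),"turn",np.rad2deg((R.inv()*T).as_rotvec()).round(2))
if __name__=="__main__":
    a=list(map(float,sys.argv[1:])); delta(a[:3],down(*a[3:]))
E
python3 - <<'E'
from look import *
m=dict(np.load("pics/scene_0.npz"))
print("gluejar top",plane(m,[(322,333)],.11),"dish",plane(m,[(367,412)],.028),"spool",plane(m,[(358,326)],.04),"tape",plane(m,[(277,310)],.024),"glass",plane(m,[(209,172)],.12))
print(robot.camera_model("wrist"))
E
python3 go.py .447 .211 .2 -13
```

```text
gluejar top [[0.68202143 0.20064051 0.11      ]] dish [[0.65777693 0.29240414 0.028     ]] spool [[0.59773152 0.15932305 0.04      ]] tape [[0.6940892  0.05686557 0.024     ]] glass [[ 0.70217777 -0.25414087  0.12      ]]
{'fx': 338.8770224681631, 'fy': 338.8770224681631, 'cx': 318.28834106133667, 'cy': 241.28467241415143, 'k1': -0.04561957436487601, 'R': array([[ 0.3709385 ,  0.92865436, -0.00239027],
       [ 0.89359592, -0.35623194,  0.27310279],
       [ 0.25276661, -0.10344027, -0.96198189]]), 't': array([-0.6230178 , -0.03344011,  0.39062571])}
pos [0.2313 0.5799 0.2217] t 0.1 F [ 0.4 -0.1 -0.1] w 0.0874 q [ 1.01  0.53  1.43 -0.    1.18 -0.18]
shift [-0.3371 -0.2626  0.0221] turn [-1.100e-01  6.000e-02  8.124e+01]
```

>>> {"fn": "drive_tool", "kwargs": {
  "series": [
    [-0.048, -0.0375, 0, 0, 0, 0, 1],
    [-0.048, -0.0375, 0.005, 0, 0, 0, 1],
    [-0.048, -0.0375, 0.005, 0, 0, 0, 1],
    [-0.048, -0.0375, 0.005, 0, 0, 0, 1],
    [-0.048, -0.0375, 0.005, 0, 0, 0, 1]
  ]
}}

```text
time: 0.72
position: [0.3857, 0.3156, 0.2022]
tool_rot: [0.189, 0.982, -0.0, -0.0]
ft_force: [0.8, 0.5, -0.1]
grip_width: 0.0871
```

>>> {"fn": "drive_tool", "kwargs": {
  "series": [
    [-0.048, -0.0375, 0, 0, 0, 0, 1],
    [-0.048, -0.0375, 0, 0, 0, 0, 1],
    [0, 0, 0, 0, 0, 10.2, 1],
    [0, 0, 0, 0, 0, 10.2, 1],
    [0, 0, 0, 0, 0, 10.2, 1]
  ]
}}

```text
time: 1.35
position: [0.4463, 0.2116, 0.2022]
tool_rot: [0.444, 0.896, -0.0, -0.0]
ft_force: [-0.1, -0.3, 0.5]
grip_width: 0.0869
```

>>> {"fn": "drive_tool", "kwargs": {
  "series": [
    [0, 0, 0, 0, 0, 10.2, 1],
    [0, 0, 0, 0, 0, 10.2, 1],
    [0, 0, 0, 0, 0, 10.2, 1],
    [0, 0, 0, 0, 0, 10.2, 1],
    [0, 0, 0, 0, 0, 9.8, 1]
  ]
}}

```text
time: 1.98
position: [0.4461, 0.212, 0.2022]
tool_rot: [0.784, 0.621, -0.0, -0.0]
ft_force: [0.0, 0.4, -0.2]
grip_width: 0.0872
```

>>> {"fn": "drive_tool", "kwargs": {
  "series": [
    [0, 0, 0, 0, 0, 0, 1],
    [0, 0, 0, 0, 0, 0, 1]
  ]
}}

```text
time: 2.22
position: [0.4462, 0.2121, 0.2024]
tool_rot: [0.782, 0.624, -0.0, -0.0]
ft_force: [-0.0, -1.5, 0.5]
grip_width: 0.0866
```

```bash
python3 go.py .447 .211 .2 -13; python3 -c "
from look import *
snap('wrist','1')"
```

```text
pos [0.4462 0.2121 0.2024] t 2.23 F [-0.  -1.5  0.5] w 0.0866 q [ 0.22  0.38  1.78 -0.    0.98  0.44]
shift [-0.0008  0.001   0.0024] turn [-0.03  0.01  0.18]
```

View pics/wrist_1.png

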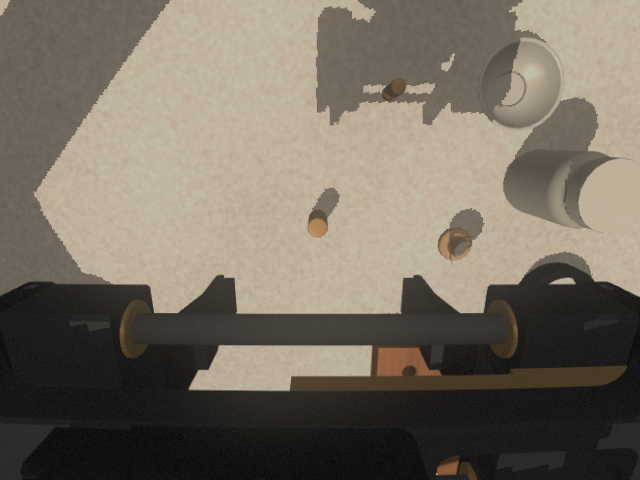

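The wrist view shows the thick stud at (318,222), its top at about (318,228), the thin stud at (395,88), the dish, the jar and the spool.

```bash
cat > top.py <<'E'
from look import *
# circle of top: pixels with depth-z near ztop around a seed (last wrist npz)
def top(f,seed,zt,rad=30):
    m=dict(np.load(f)); P=pts(m,m['d']); v,u=np.mgrid[:480,:640]
    near=np.hypot(u-seed[0],v-seed[1])<rad
    w=near&(abs(P[...,2]-zt)<.004)&(m['d']>0)
    vv,uu=np.where(w); xy=plane(m,np.c_[uu,vv],zt)[:,:2]
    c,r=cv2.minEnclosingCircle(xy.astype(np.float32))
    print(seed,w.sum(),"px mean",uu.mean().round(1),vv.mean().round(1),"mean",xy.mean(0).round(4),"circ",np.round(c,4),"r",round(r,4),"minmax",xy.min(0).round(4),xy.max(0).round(4)); return xy
if __name__=="__main__":
    a=sys.argv; top(a[1],(int(a[2]),int(a[3])),float(a[4]),float(a[5]) if len(a)>5 else 30)
E
python3 top.py pics/wrist_1.npz 318 228 .046; python3 top.py pics/wrist_1.npz 395 88 .046
```

```text
(318, 228) 320 px mean 317.3 227.1 mean [0.4451 0.2099] circ [0.4451 0.2099] r 0.0101 minmax [0.4357 0.1999] [0.4547 0.2199]
(395, 88) 211 px mean 398.0 86.3 mean [0.5419 0.3175] circ [0.5419 0.317 ] r 0.0071 minmax [0.5349 0.3107] [0.5489 0.3242]
```

>>> {"fn": "drive_tool", "kwargs": {
  "series": [
    [-0.0024, -0.0006, 0.05, 0, 0, 0, 1],
    [0, 0, 0.05, 0, 0, 0, 1],
    [0, 0, 0.05, 0, 0, 0, 1],
    [0, 0, 0.0225, 0, 0, 0, 1],
    [0, 0, 0, 0, 0, 0, 1]
  ]
}}

```text
time: 2.9
position: [0.4441, 0.2096, 0.0285]
tool_rot: [0.782, 0.623, -0.002, -0.001]
ft_force: [-0.5, 0.7, -0.2]
grip_width: 0.0869
```

>>> {"fn": "drive_tool", "kwargs": {
  "series": [
    [0, 0, 0, 0, 0, 0, 0],
    [0, 0, 0, 0, 0, 0, 0],
    [0, 0, 0, 0, 0, 0, 0],
    [0, 0, 0, 0, 0, 0, 0],
    [0, 0, 0, 0, 0, 0, 0]
  ],
  "squeeze": 25
}}

```text
time: 3.52
position: [0.4454, 0.2099, 0.0303]
tool_rot: [0.782, 0.623, 0.0, 0.0]
ft_force: [-0.1, 0.1, 0.7]
grip_width: 0.045
```

>>> {"fn": "drive_tool", "kwargs": {
  "series": [
    [0, 0, 0, 0, 0, 0, 0],
    [0, 0, 0, 0, 0, 0, 0],
    [0, 0, -0.03, 0, 0, 0, 0],
    [0, 0, -0.04, 0, 0, 0, 0],
    [0, 0, -0.04, 0, 0, 0, 0]
  ]
}}

```text
time: 4.15
position: [0.4449, 0.2098, 0.1409]
tool_rot: [0.782, 0.623, -0.0, -0.0]
ft_force: [-0.4, 0.8, -0.0]
grip_width: 0.002
```

```bash
python3 go.py .4955 -.0375 .139 -13.2
```

```text
pos [0.4449 0.2098 0.1409] t 4.15 F [-0.4  0.8 -0. ] w 0.002 q [0.21 0.48 1.84 0.   0.82 0.44]
shift [-0.2296  0.1048  0.0019] turn [-0.06  0.03  0.24]
```

The fingers are slower than I allowed and closed after the lift had begun. I'll check that the stud still stands.

>>> {"fn": "drive_tool", "kwargs": {
  "series": [
    [0, 0, -0.03, 0, 0, 0, 0.5],
    [0, 0, -0.03, 0, 0, 0, 0.5],
    [0, 0, 0, 0, 0, 0, 0.5],
    [0, 0, 0, 0, 0, 0, 0.5],
    [0, 0, 0, 0, 0, 0, 0.5]
  ]
}}

```text
time: 4.78
position: [0.4443, 0.2097, 0.1988]
tool_rot: [0.782, 0.623, -0.001, -0.001]
ft_force: [-0.8, -0.1, 0.7]
grip_width: 0.0409
```

```bash
python3 -c "
from look import *
snap('wrist','2')"; python3 top.py pics/wrist_2.npz 318 228 .046; python3 go.py .4451 .2099 .029 -13
```

```text
pos [0.4444 0.2097 0.1988] t 4.83 F [ 0.5 -0.1 -0.5] w 0.0422 q [ 0.21  0.38  1.79 -0.    0.97  0.44]
shift [0.0006 0.001  0.1698] turn [-0.15  0.07  0.04]Traceback (most recent call last):
  File "top.py", line 11, in <module>
    a=sys.argv; top(a[1],(int(a[2]),int(a[3])),float(a[4]),float(a[5]) if len(a)>5 else 30)
                ~~~^^^^^^^^^^^^^^^^^^^^^^^^^^^^^^^^^^^^^^^^^^^^^^^^^^^^^^^^^^^^^^^^^^^^^^^^
  File "top.py", line 7, in top
    vv,uu=np.where(w); xy=plane(m,np.c_[uu,vv],zt)[:,:2]
                          ~~~~~^^^^^^^^^^^^^^^^^^^
  File "look.py", line 12, in plane
    c,r=ray(m,uv); return c+r*((z-c[2])/r[:,2])[:,None]
        ~~~^^^^^^
  File "look.py", line 8, in ray
    p=cv2.undistortPoints(np.array(uv,float).reshape(-1,1,2),K,np.array([float(m['k1']),0,0,0]))[:,0]
      ~~~~~~~~~~~~~~~~~~~^^^^^^^^^^^^^^^^^^^^^^^^^^^^^^^^^^^^^^^^^^^^^^^^^^^^^^^^^^^^^^^^^^^^^^^
cv2.error: OpenCV(4.12.0) /io/opencv/modules/calib3d/src/undistort.dispatch.cpp:347: error: (-215:Assertion failed) CV_IS_MAT(_src) && CV_IS_MAT(_dst) && (_src->rows == 1 || _src->cols == 1) && (_dst->rows == 1 || _dst->cols == 1) && _src->cols + _src->rows - 1 == _dst->rows + _dst->cols - 1 && (CV_MAT_TYPE(_src->type) == CV_32FC2 || CV_MAT_TYPE(_src->type) == CV_64FC2) && (CV_MAT_TYPE(_dst->type) == CV_32FC2 || CV_MAT_TYPE(_dst->type) == CV_64FC2) in function 'cvUndistortPointsInternal'
```

View pics/wrist_2.png

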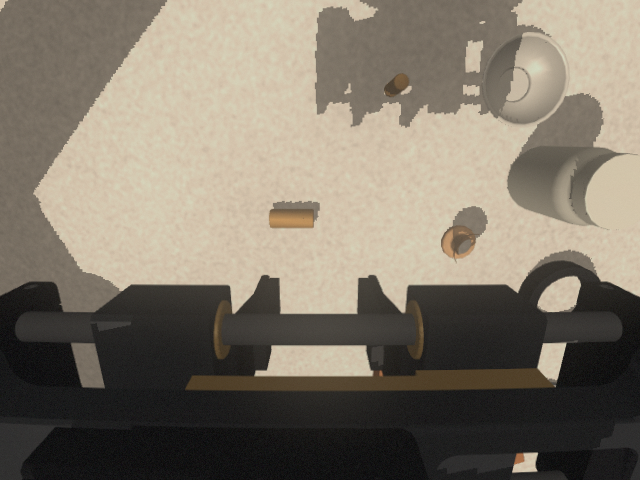

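The wrist view shows the thick stud tipped over, lying level along the image from (270,218) to (313,219), about along world +x. I'll pick it up near its inner end, stand it up on the bench and grip it again.

```bash
cat > lying.py <<'E'
from look import *
m=dict(np.load("pics/wrist_2.npz")); P=pts(m,m['d']); v,u=np.mgrid[:480,:640]
w=(P[...,2]>.006)&(abs(u-291)<45)&(abs(v-218)<25)
q=P[w]; vv,uu=np.where(w); rect=cv2.minAreaRect(q[:,:2].astype(np.float32)); print(w.sum(),rect,cv2.boxPoints(rect).round(4).tolist(),q[:,2].max())
hi=q[q[:,2]>.016]; mu=hi.mean(0); a=np.linalg.svd((hi-mu)[:,:2],full_matrices=False)[2][0]; s=(hi-mu)[:,:2]@a
print("ridge",mu.round(4),a.round(3),np.rad2deg(np.arctan2(a[1],a[0])),s.min(),s.max(), "mid",mu[:2]+a*(s.min()+s.max())/2)
E
python3 lying.py
```

```text
848 ((0.4269042909145355, 0.2475256323814392), (0.0873669758439064, 0.04642527550458908), 72.27767181396484) [[0.39149999618530273, 0.21299999952316284], [0.435699999332428, 0.1987999975681305], [0.46230000257492065, 0.28209999203681946], [0.4180999994277954, 0.2962000072002411]] 0.3603806143146296
ridge [0.4175 0.2164 0.0233] [-0.997 -0.076] -175.66688812177597 -0.04962144910249065 0.02434428092997524 mid [0.43012801 0.21734792]
```

```bash
sed -i "s/w=(P\[...,2\]>.006)/w=(P[...,2]>.006)\&(P[...,2]<.0225)/" lying.py; python3 lying.py; python3 go.py .4 .217 .15 77
```

```text
839 ((0.4166226387023926, 0.21612952649593353), (0.01866389624774456, 0.04578923434019089), 76.73876190185547) [[0.3921999931335449, 0.21230000257492065], [0.4368000030517578, 0.20180000364780426], [0.4410000145435333, 0.2199999988079071], [0.39649999141693115, 0.2304999977350235]] 0.021331797883381742
ridge [0.4169 0.2155 0.0184] [ 0.974 -0.225] -12.994446233240206 -0.02331807028199225 0.022489625198061268 mid [0.4164811  0.21554642]
pos [0.4444 0.2097 0.1988] t 4.83 F [ 0.5 -0.1 -0.5] w 0.0422 q [ 0.21  0.38  1.79 -0.    0.97  0.44]
shift [-0.0028 -0.0448  0.0489] turn [-1.700e-01 -6.000e-02 -8.996e+01]
```

>>> {"fn": "drive_tool", "kwargs": {
  "series": [
    [0, -0.0384, 0.03, 0, 0, 0, 0.5],
    [0, 0, 0, 0, 0, -10, 0.5],
    [0, 0, 0, 0, 0, -10, 0.5],
    [0, 0, 0, 0, 0, -10, 0.5],
    [0, 0, 0, 0, 0, -10, 0.5]
  ]
}}

```text
time: 5.45
position: [0.4074, 0.2184, 0.1692]
tool_rot: [0.52, 0.854, -0.001, -0.001]
ft_force: [-0.2, -0.2, 0.0]
grip_width: 0.0433
```

>>> {"fn": "drive_tool", "kwargs": {
  "series": [
    [0, 0, 0.03, 0, 0, -10, 0.5],
    [0, 0, 0.03, 0, 0, -10, 0.5],
    [0, 0, 0.02, 0, 0, -10, 0.5],
    [0, 0, 0, 0, 0, -10, 0.5],
    [0, 0, 0, 0, 0, -10, 0.5]
  ]
}}

```text
time: 6.08
position: [0.4072, 0.2183, 0.0888]
tool_rot: [0.11, 0.994, -0.001, -0.001]
ft_force: [-1.0, -0.8, 0.9]
grip_width: 0.0438
```

```bash
python3 go.py .4069 .2181 .004 77
```

```text
pos [0.4072 0.2183 0.0888] t 6.08 F [-1.  -0.8  0.9] w 0.0438 q [ 0.25  0.55  1.95 -0.    0.64 -1.1 ]
shift [ 0.     -0.0001  0.0848] turn [-0.07 -0.14  0.36]
```

>>> {"fn": "drive_tool", "kwargs": {
  "series": [
    [0, 0, 0.04, 0, 0, 0, 0.5],
    [0, 0, 0.03, 0, 0, 0, 0.5],
    [0, 0, 0.0145, 0, 0, 0, 0.5],
    [0, 0, 0, 0, 0, 0, 0],
    [0, 0, 0, 0, 0, 0, 0]
  ],
  "squeeze": 40
}}

```text
time: 6.7
position: [0.4083, 0.2186, 0.006]
tool_rot: [0.113, 0.994, 0.0, 0.0]
ft_force: [-0.9, 0.3, 0.5]
grip_width: 0.031
```

>>> {"fn": "drive_tool", "kwargs": {
  "series": [
    [0, 0, 0, 0, 0, 0, 0],
    [0, 0, 0, 0, 0, 0, 0],
    [0, 0, 0, 0, 0, 0, 0],
    [0, 0, 0, 0, 0, 0, 0]
  ]
}}

```text
time: 7.2
position: [0.4085, 0.2187, 0.0063]
tool_rot: [0.113, 0.994, 0.0, 0.001]
ft_force: [-0.8, -0.0, 6.2]
grip_width: 0.0186
```

>>> {"fn": "drive_tool", "kwargs": {
  "series": [
    [0, 0, -0.03, 0, 0, 0, 0],
    [0, 0, -0.05, 0, 0, 0, 0],
    [0, 0, -0.05, 0, 0, 0, 0],
    [0, 0, 0, 0, 0, 0, 0]
  ]
}}

```text
time: 7.7
position: [0.4101, 0.2192, 0.1387]
tool_rot: [0.113, 0.994, 0.001, 0.004]
ft_force: [-0.7, 0.4, -2.6]
grip_width: 0.019
```

```bash
python3 -c "
from look import *
m=dict(np.load('pics/side_0.npz'));print(plane(m,[(222,147),(228,112),(262,138),(330,120),(242,95)],0))"; python3 go.py .30 .42 .15 155
```

```text
[[0.48572923 0.51870052 0.        ]
 [0.55131044 0.70221674 0.        ]
 [0.60206315 0.51747061 0.        ]
 [0.81875411 0.53059487 0.        ]
 [0.62153354 0.79142    0.        ]]
pos [0.4101 0.2192 0.1387] t 7.7 F [-0.7  0.4 -2.6] w 0.019 q [ 0.25  0.45  1.91  0.    0.77 -1.1 ]
shift [ 0.1522  0.1711 -0.0118] turn [ -0.1    0.51 -77.95]
```

>>> {"fn": "drive_tool", "kwargs": {
  "series": [
    [0.043, 0.0313, 0, 0, 0, 0, 0],
    [0.043, 0.0313, 0, 0, 0, 0, 0],
    [0.043, 0.0313, 0, 0, 0, 0, 0],
    [0.043, 0.0313, 0, 0, 0, 0, 0],
    [0, 0, 0, 0, 0, -10, 0]
  ]
}}

```text
time: 8.32
position: [0.2645, 0.3803, 0.134]
tool_rot: [0.021, 1.0, -0.001, -0.002]
ft_force: [0.2, -0.2, -1.6]
grip_width: 0.0188
```

>>> {"fn": "drive_tool", "kwargs": {
  "series": [
    [0, 0, 0, 0, 0, -10, 0],
    [0, 0, 0, 0, 0, -10, 0],
    [0, 0, 0, 0, 0, -10, 0],
    [0, 0, 0, 0, 0, -10, 0],
    [0, 0, 0, 0, 0, -10, 0]
  ]
}}

```text
time: 8.95
position: [0.2672, 0.3781, 0.1339]
tool_rot: [-0.402, 0.916, -0.001, -0.002]
ft_force: [-1.3, -0.5, -0.9]
grip_width: 0.0189
```

>>> {"fn": "drive_tool", "kwargs": {
  "series": [
    [0, 0, 0, 0, 0, -8, 0],
    [0, 0, 0, 0, 10, 0, 0],
    [0, 0, 0, 0, 10, 0, 0],
    [0, 0, 0, 0, 10, 0, 0],
    [0, 0, 0, 0, 10, 0, 0]
  ]
}}

```text
time: 9.57
position: [0.2682, 0.379, 0.1342]
tool_rot: [-0.434, 0.832, -0.159, -0.306]
ft_force: [0.7, 0.7, -1.5]
grip_width: 0.0188
```

>>> {"fn": "drive_tool", "kwargs": {
  "series": [
    [0, 0, 0, 0, 10, 0, 0],
    [0, 0, 0, 0, 10, 0, 0],
    [0, 0, 0, 0, 10, 0, 0],
    [0, 0, 0, 0, 5, 0, 0],
    [0, 0, 0, 0, 0, 0, 0]
  ]
}}

```text
time: 10.2
position: [0.2675, 0.3782, 0.1318]
tool_rot: [-0.366, 0.702, -0.282, -0.542]
ft_force: [-0.3, -0.6, -1.3]
grip_width: 0.0185
```

```bash
python3 go.py .27 .38 .05 145 75; python3 - <<'E'
from look import *
im,d,m=snap('side','3'); im2,_,m2=snap('wrist','3'); print(m2['R'].round(2),m2['t'])
K=np.array([[m['fx'],0,m['cx']],[0,m['fy'],m['cy']],[0,0,1.]])
p,_=cv2.projectPoints(np.array([[.27,.38,.12]]),cv2.Rodrigues(np.array(m['R']))[0],np.array(m['t']),K,np.array([m['k1'],0,0,0])); u,v=p.ravel().astype(int); print(u,v)
a=cv2.resize(im[max(0,v-60):v+60,max(0,u-60):u+60],(400,400)); cv2.imwrite('pics/c3.png',np.hstack([a,cv2.resize(im2,(400,400))]))
E
```

```text
pos [0.2675 0.3782 0.1318] t 10.2 F [-0.3 -0.6 -1.3] w 0.0185 q [ 0.81  1.09  1.17 -0.18  2.18 -1.71]
shift [-0.0798 -0.0011  0.018 ] turn [-0.03 -0.27  0.08]
[[-0.82  0.57  0.  ]
 [ 0.29  0.42 -0.86]
 [-0.49 -0.7  -0.51]] [ 0.0032277  -0.09478082  0.64248741]
138 154
```

View pics/c3.png

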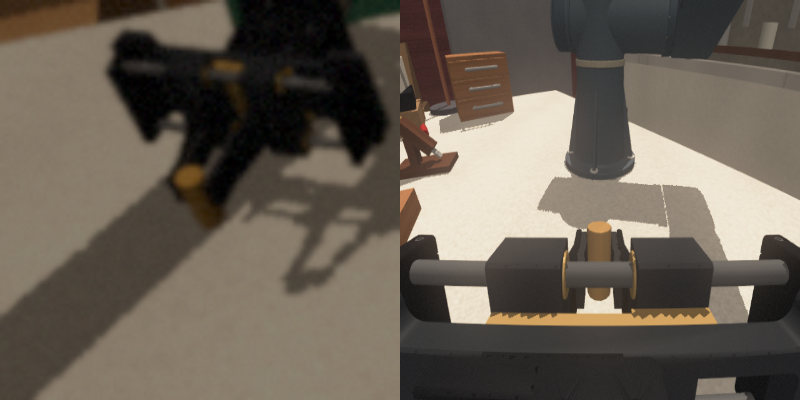

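The side crop and wrist view show the stud held by its upper end, nearly upright, between the fingertips.

>>> {"fn": "drive_tool", "kwargs": {
  "series": [
    [0, 0, 0, 0, 5, 0, 0],
    [-0.04, 0, 0.007, 0, 0, 0, 0],
    [-0.035, 0, 0.006, 0, 0, 0, 0],
    [-0.012, 0, 0.002, 0, 0, 0, 0],
    [0, 0, 0, 0, 0, 0, 0]
  ]
}}

```text
time: 10.92
position: [0.2685, 0.3794, 0.0478]
tool_rot: [-0.354, 0.679, -0.297, -0.57]
ft_force: [-0.3, -0.7, -0.4]
grip_width: 0.0185
```

>>> {"fn": "drive_tool", "kwargs": {
  "series": [
    [-0.003, 0, 0.0005, 0, 0, 0, 0],
    [-0.003, 0, 0.0005, 0, 0, 0, 0],
    [0, 0, 0, 0, 0, 0, 0]
  ],
  "squeeze": 12
}}

```text
time: 11.3
position: [0.2687, 0.3796, 0.0416]
tool_rot: [-0.354, 0.68, -0.297, -0.57]
ft_force: [-1.0, -1.0, -0.9]
grip_width: 0.0193
```

>>> {"fn": "drive_tool", "kwargs": {
  "series": [
    [-0.003, 0, 0.0005, 0, 0, 0, 0],
    [0, 0, 0, 0, 0, 0, 0]
  ]
}}

```text
time: 11.55
position: [0.2685, 0.3794, 0.038]
tool_rot: [-0.354, 0.679, -0.297, -0.57]
ft_force: [-0.3, 0.2, -2.4]
grip_width: 0.0195
```

>>> {"fn": "drive_tool", "kwargs": {
  "series": [
    [-0.002, 0, 0.0004, 0, 0, 0, 0],
    [-0.002, 0, 0.0004, 0, 0, 0, 0],
    [0, 0, 0, 0, 0, 0, 0]
  ]
}}

```text
time: 11.92
position: [0.2684, 0.3793, 0.0339]
tool_rot: [-0.354, 0.679, -0.297, -0.57]
ft_force: [-0.9, 0.4, -1.2]
grip_width: 0.0192
```

>>> {"fn": "drive_tool", "kwargs": {
  "series": [
    [-0.002, 0, 0.0004, 0, 0, 0, 0],
    [0, 0, 0, 0, 0, 0, 0]
  ]
}}

```text
time: 12.18
position: [0.2685, 0.3793, 0.0319]
tool_rot: [-0.354, 0.679, -0.297, -0.57]
ft_force: [0.3, -0.4, -1.3]
grip_width: 0.0197
```

>>> {"fn": "drive_tool", "kwargs": {
  "series": [
    [-0.001, 0, 0.0002, 0, 0, 0, 0],
    [0, 0, 0, 0, 0, 0, 0]
  ]
}}

```text
time: 12.42
position: [0.2685, 0.3793, 0.0316]
tool_rot: [-0.354, 0.679, -0.297, -0.57]
ft_force: [-0.2, 0.3, 1.7]
grip_width: 0.0195
```

>>> {"fn": "drive_tool", "kwargs": {
  "series": [
    [-0.001, 0, 0.0002, 0, 0, 0, 0],
    [0, 0, 0, 0, 0, 0, 0]
  ]
}}

```text
time: 12.68
position: [0.2684, 0.3793, 0.0314]
tool_rot: [-0.353, 0.679, -0.298, -0.571]
ft_force: [0.8, 1.1, 5.3]
grip_width: 0.0195
```

>>> {"fn": "drive_tool", "kwargs": {
  "series": [
    [-0.001, 0, 0.0002, 0, 0, 0, 0],
    [0, 0, 0, 0, 0, 0, 0]
  ],
  "squeeze": 5
}}

```text
time: 12.92
position: [0.2684, 0.3792, 0.031]
tool_rot: [-0.353, 0.678, -0.298, -0.571]
ft_force: [1.1, 1.5, 5.8]
grip_width: 0.0197
```

```bash
python3 - <<'E'
from look import *
im,d,m=snap('side','4'); a=cv2.resize(im[135:235,80:180],(400,400),interpolation=cv2.INTER_CUBIC); cv2.imwrite('pics/c4.png',cv2.convertScaleAbs(a,alpha=1.5))
print(robot.get_obs()['ft_force'])
E
```

```text
[1.08168147 0.33164849 6.33317787]
```

View pics/c4.png

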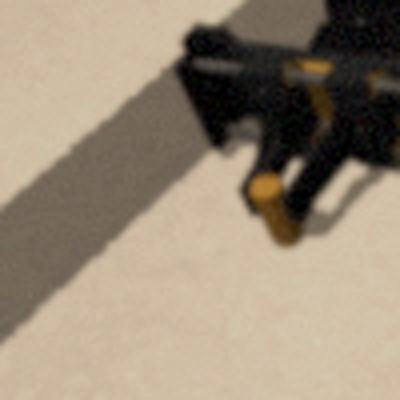

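>>> {"fn": "drive_tool", "kwargs": {
  "series": [
    [0, 0, 0, 0, 0, 0, 0.6],
    [0, 0, 0, 0, 0, 0, 0.6],
    [0, 0, 0, 0, 0, 0, 0.6],
    [0, 0, 0, 0, 0, 0, 0.6],
    [0, 0, 0, 0, 0, 0, 0.6]
  ],
  "squeeze": 5
}}

```text
time: 13.6
position: [0.2684, 0.3793, 0.0288]
tool_rot: [-0.354, 0.679, -0.297, -0.57]
ft_force: [-0.1, 0.2, -0.8]
grip_width: 0.0512
```

>>> {"fn": "drive_tool", "kwargs": {
  "series": [
    [0, 0, 0, 0, 0, 0, 0.6],
    [0, 0, -0.03, 0, 0, 0, 0.6],
    [0, 0, -0.05, 0, 0, 0, 0.6],
    [0.05, 0, 0, 0, -10, 0, 0.6],
    [0.05, 0, 0, 0, -10, 0, 0.6]
  ]
}}

```text
time: 14.22
position: [0.2988, 0.4226, 0.1322]
tool_rot: [-0.4, 0.767, -0.232, -0.446]
ft_force: [1.1, 1.2, 1.6]
grip_width: 0.0519
```

>>> {"fn": "drive_tool", "kwargs": {
  "series": [
    [0.02, 0, -0.02, 0, -10, 0, 0.6],
    [0, 0, -0.02, 0, -10, 0, 0.6],
    [0, 0, 0, 0, -10, 0, 0.6],
    [0, 0, 0, 0, -10, 0, 0.6],
    [0, 0, 0, 0, -10, 0, 0.6]
  ]
}}

```text
time: 14.85
position: [0.3121, 0.4415, 0.1803]
tool_rot: [-0.46, 0.884, -0.039, -0.074]
ft_force: [-0.2, -0.2, -0.9]
grip_width: 0.0522
```

>>> {"fn": "drive_tool", "kwargs": {
  "series": [
    [0, 0, 0, 0, -10, 0, 0.6],
    [0, 0, 0, 0, 0, 0, 0.6],
    [0, 0, 0, 0, 0, 0, 0.6]
  ]
}}

```text
time: 15.22
position: [0.3131, 0.4423, 0.1798]
tool_rot: [-0.462, 0.887, -0.0, 0.0]
ft_force: [-0.7, 0.6, 0.0]
grip_width: 0.0522
```

```bash
python3 go.py .265 .375 .2 145; python3 - <<'E'
from look import *
im,d,m=snap('side','5'); P=pts(m,d)
w=(P[...,2]>.008)&(P[...,2]<.06)&(np.hypot(P[...,0]-.265,P[...,1]-.375)<.05); q=P[w]; print(w.sum(),q[:,2].max(),q.mean(0)); t=q[q[:,2]>.043]; print(len(t),t.mean(0))
E
```

```text
pos [0.3131 0.4423 0.1798] t 15.22 F [-0.7  0.6  0. ] w 0.0522 q [ 0.75  0.47  1.69 -0.    0.98 -1.78]
shift [ 0.0827  0.0008 -0.0202] turn [-0.03  0.02  0.03]
129 0.047086705898314096 [0.27320027 0.3796277  0.03024638]
26 [0.27288298 0.38143227 0.04457904]
```

>>> {"fn": "drive_tool", "kwargs": {
  "series": [
    [0.037, 0, -0.01, 0, 0, 10.5, 0.6],
    [0, 0, 0, 0, 0, 10.5, 0.6],
    [0, 0, 0, 0, 0, 10.5, 0.6],
    [0, 0, 0, 0, 0, 10.5, 0.6],
    [0, 0, 0, 0, 0, 10.5, 0.6]
  ]
}}

```text
time: 15.9
position: [0.2922, 0.4125, 0.1889]
tool_rot: [-0.019, 1.0, -0.0, -0.0]
ft_force: [0.2, 0.0, 0.5]
grip_width: 0.0521
```

>>> {"fn": "drive_tool", "kwargs": {
  "series": [
    [0, 0, 0, 0, 0, 10.5, 0.6],
    [0, 0, 0, 0, 0, 10.5, 0.6],
    [0, 0, 0, 0, 0, 10.5, 0.6],
    [0, 0, 0, 0, 0, 10.5, 0.6],
    [0, 0, 0, 0, 0, 10.5, 0.6]
  ]
}}

```text
time: 16.52
position: [0.2922, 0.4125, 0.1889]
tool_rot: [0.425, 0.905, -0.0, 0.0]
ft_force: [-0.8, 0.4, 0.3]
grip_width: 0.052
```

>>> {"fn": "drive_tool", "kwargs": {
  "series": [
    [0, 0, 0, 0, 0, 10.5, 0.6],
    [0, 0, 0, 0, 0, 10.5, 0.6],
    [0, 0, 0, 0, 0, 10.5, 0.6],
    [0, 0, 0, 0, 0, 10.5, 0.6],
    [0, 0, 0, 0, 0, 10.5, 0.6]
  ]
}}

```text
time: 17.15
position: [0.2922, 0.4125, 0.1889]
tool_rot: [0.781, 0.624, -0.0, 0.0]
ft_force: [1.2, 0.8, 0.4]
grip_width: 0.0522
```

```bash
python3 go.py .2729 .3805 .19 -13; python3 - <<'E'
from look import *
im,d,m=snap('wrist','6'); P=pts(m,d); v,u=np.mgrid[:480,:640]
w=(abs(P[...,2]-.046)<.004)&(np.hypot(P[...,0]-.271,P[...,1]-.380)<.03)&(v<280)
xy=P[w][:,:2].astype(np.float32); print(w.sum(),cv2.minEnclosingCircle(xy),xy.mean(0))
E
```

```text
pos [0.2922 0.4125 0.1889] t 17.15 F [1.2 0.8 0.4] w 0.0522 q [ 0.73  0.42  1.76 -0.    0.96  0.96]
shift [-0.0355 -0.0117 -0.0011] turn [-0.    0.03  0.21]
325 ((0.27417483925819397, 0.3856236934661865), 0.009973650798201561) [0.2742653  0.38608098]
```

>>> {"fn": "drive_tool", "kwargs": {
  "series": [
    [-0.0301, -0.0115, 0.02, 0, 0, 0, 0.6],
    [0, 0, 0.05, 0, 0, 0, 0.6],
    [0, 0, 0.05, 0, 0, 0, 0.6],
    [0, 0, 0.04, 0, 0, 0, 0.6],
    [0, 0, 0, 0, 0, 0, 0.6]
  ],
  "squeeze": 20
}}

```text
time: 17.82
position: [0.2724, 0.3836, 0.0262]
tool_rot: [0.779, 0.627, -0.003, 0.0]
ft_force: [0.3, -0.1, 1.1]
grip_width: 0.0524
```

>>> {"fn": "drive_tool", "kwargs": {
  "series": [
    [0, 0, 0, 0, 0, 0, 0],
    [0, 0, 0, 0, 0, 0, 0],
    [0, 0, 0, 0, 0, 0, 0],
    [0, 0, 0, 0, 0, 0, 0],
    [0, 0, 0, 0, 0, 0, 0]
  ]
}}

```text
time: 18.45
position: [0.2733, 0.3844, 0.0301]
tool_rot: [0.78, 0.626, 0.001, -0.0]
ft_force: [0.3, -0.9, 6.4]
grip_width: 0.0193
```

>>> {"fn": "drive_tool", "kwargs": {
  "series": [
    [0, 0, 0, 0, 0, 0, 0],
    [0, 0, 0, 0, 0, 0, 0]
  ]
}}

```text
time: 18.7
position: [0.2733, 0.3844, 0.0301]
tool_rot: [0.78, 0.626, 0.001, -0.0]
ft_force: [-0.3, -0.8, 7.1]
grip_width: 0.0191
```

>>> {"fn": "drive_tool", "kwargs": {
  "series": [
    [0, 0, -0.05, 0, 0, 0, 0],
    [0, 0, -0.06, 0, 0, 0, 0],
    [0, 0, -0.06, 0, 0, 0, 0],
    [-0.0467, 0.0346, 0, 0, 0, 0, 0],
    [-0.0467, 0.0346, 0, 0, 0, 0, 0]
  ]
}}

```text
time: 19.32
position: [0.3206, 0.2773, 0.2003]
tool_rot: [0.779, 0.627, 0.001, 0.0]
ft_force: [0.8, 0.4, -1.6]
grip_width: 0.019
```

>>> {"fn": "drive_tool", "kwargs": {
  "series": [
    [-0.0467, 0.0346, 0, 0, 0, 0, 0],
    [-0.0467, 0.0346, 0, 0, 0, 0, 0],
    [-0.0467, 0.0346, 0, 0, 0, 0, 0],
    [-0.0467, 0.0346, 0, 0, 0, 0, 0],
    [-0.0467, 0.0346, 0, 0, 0, 0, 0]
  ]
}}

```text
time: 19.95
position: [0.4388, 0.0108, 0.1992]
tool_rot: [0.78, 0.626, -0.0, -0.0]
ft_force: [0.8, 0.9, -1.0]
grip_width: 0.0192
```

>>> {"fn": "drive_tool", "kwargs": {
  "series": [
    [-0.0467, 0.0346, 0, 0, 0, 0, 0],
    [-0.0467, 0.0346, 0, 0, 0, 0, 0],
    [0, 0, 0, 0, 0, 0, 0],
    [0, 0, 0, 0, 0, 0, 0]
  ]
}}

```text
time: 20.45
position: [0.4849, -0.093, 0.1986]
tool_rot: [0.78, 0.626, -0.001, -0.001]
ft_force: [-0.1, -0.1, -1.6]
grip_width: 0.0195
```

```bash
cat > bores.py <<'E'
from look import *
im,d,m=snap('wrist',sys.argv[1]); P=pts(m,d); v,u=np.mgrid[:480,:640]
w=((abs(P[...,2]-.04)<.004)&(np.hypot(P[...,0]-.503,P[...,1]+.008)<.12)).astype(np.uint8)
w=cv2.morphologyEx(w,cv2.MORPH_OPEN,np.ones((2,2)))
cs,h=cv2.findContours(w,cv2.RETR_CCOMP,cv2.CHAIN_APPROX_NONE)
for cc,hh in zip(cs,h[0]):
    if len(cc)<12: continue
    xy=plane(m,cc[:,0],.04)[:,:2].astype(np.float32); c,r=cv2.minEnclosingCircle(xy)
    print("hole" if hh[3]>=0 else "outer",len(cc),"px",cc[:,0].mean(0).round(),"circ",np.round(c,4),round(r,4),"mean",xy.mean(0).round(4), "rect",cv2.minAreaRect(xy))
E
python3 go.py .4955 -.0375 .15 -13.2; python3 bores.py 7
```

```text
pos [ 0.4849 -0.093   0.1986] t 20.45 F [-0.1 -0.1 -1.6] w 0.0195 q [-0.42  0.39  1.78  0.    0.98 -0.2 ]
shift [ 0.0565 -0.0015  0.0487] turn [-0.17 -0.05  0.69]
outer 454 px [318. 128.] circ [ 0.5031 -0.0098] 0.0726 mean [ 0.5039 -0.0072] rect ((0.5032390356063843, -0.009556494653224945), (0.125356525182724, 0.07542970776557922), 77.32486724853516)
hole 69 px [318. 166.] circ [ 0.4963 -0.0388] 0.0119 mean [ 0.4965 -0.0386] rect ((0.49645566940307617, -0.03859776630997658), (0.02212795615196228, 0.02273818850517273), 32.63715744018555)
hole 58 px [318.  98.] circ [0.5098 0.0187] 0.0094 mean [0.5099 0.0189] rect ((0.5099790096282959, 0.01925518736243248), (0.01706586219370365, 0.017002075910568237), 31.027114868164062)
```

View pics/wrist_7.png

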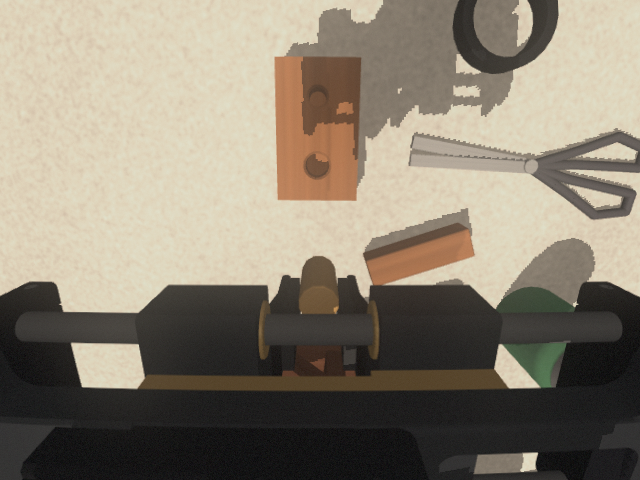

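The wrist view shows the wide bore at (317,166), the narrow bore at (318,98), and the stud held upright in the fingers at (318,270).

>>> {"fn": "drive_tool", "kwargs": {
  "series": [
    [0.0538, -0.0005, 0, 0, 0, 0, 0],
    [0, 0, 0.06, 0, 0, 0, 0],
    [0, 0, 0.06, 0, 0, 0, 0],
    [0, 0, 0, 0, 0, 0, 0],
    [0, 0, 0, 0, 0, 0, 0]
  ]
}}

```text
time: 21.12
position: [0.4979, -0.0404, 0.0808]
tool_rot: [0.779, 0.627, 0.0, 0.001]
ft_force: [0.7, -0.3, -1.6]
grip_width: 0.0192
```

```bash
python3 go.py .4961 -.0403 .065 -12.5
```

```text
pos [ 0.4979 -0.0404  0.0808] t 21.12 F [ 0.7 -0.3 -1.6] w 0.0192 q [-0.31  0.59  1.87  0.    0.68 -0.09]
shift [-0.0003 -0.0018  0.0158] turn [0.09 0.   0.11]
```

>>> {"fn": "drive_tool", "kwargs": {
  "series": [
    [0, -0.0016, 0.008, 0, 0, 0, 0],
    [0, 0, 0.004, 0, 0, 0, 0],
    [0, 0, 0, 0, 0, 0, 0],
    [0, 0, 0, 0, 0, 0, 0]
  ]
}}

```text
time: 21.62
position: [0.4964, -0.0407, 0.0696]
tool_rot: [0.78, 0.626, 0.001, 0.001]
ft_force: [-1.6, 0.9, 9.6]
grip_width: 0.0196
```

>>> {"fn": "drive_tool", "kwargs": {
  "series": [
    [0, 0, 0.004, 0, 0, 0, 0],
    [0, 0, 0, 0, 0, 0, 0]
  ]
}}

```text
time: 21.88
position: [0.4965, -0.0404, 0.0667]
tool_rot: [0.78, 0.626, 0.001, 0.001]
ft_force: [-3.7, 2.8, 19.6]
grip_width: 0.0199
```

```bash
python3 go.py .4961 -.0403 .060 -12.5
```

```text
pos [ 0.4965 -0.0404  0.0667] t 21.88 F [-3.7  2.8 19.6] w 0.0199 q [-0.31  0.62  1.88  0.    0.64 -0.09]
shift [ 0.     -0.0004  0.0067] turn [ 0.21 -0.02  0.01]
```

>>> {"fn": "drive_tool", "kwargs": {
  "series": [
    [0.0008, -0.0012, -0.003, 0, 0, 0, 0],
    [0, 0, 0, 0, 0, 0, 0],
    [0, 0, 0.003, 0, 0, 0, 0],
    [0, 0, 0, 0, 0, 0, 0]
  ]
}}

```text
time: 22.38
position: [0.4945, -0.0395, 0.0627]
tool_rot: [0.78, 0.626, -0.0, -0.0]
ft_force: [-0.4, 0.0, -0.8]
grip_width: 0.0193
```

>>> {"fn": "drive_tool", "kwargs": {
  "series": [
    [0, 0, 0.002, 0, 0, 0, 0],
    [0, 0, 0, 0, 0, 0, 0]
  ]
}}

```text
time: 22.62
position: [0.4946, -0.0395, 0.0609]
tool_rot: [0.78, 0.626, -0.0, -0.0]
ft_force: [-0.6, 0.6, -2.1]
grip_width: 0.0194
```

>>> {"fn": "drive_tool", "kwargs": {
  "series": [
    [0, 0, 0.005, 0, 0, 0, 0],
    [0, 0, 0.005, 0, 0, 0, 0],
    [0, 0, 0, 0, 0, 0, 0]
  ]
}}

```text
time: 23.0
position: [0.4944, -0.0394, 0.0507]
tool_rot: [0.78, 0.626, -0.0, -0.0]
ft_force: [-0.4, -0.3, -1.7]
grip_width: 0.0192
```

>>> {"fn": "drive_tool", "kwargs": {
  "series": [
    [0, 0, 0.004, 0, 0, 0, 0],
    [0, 0, 0, 0, 0, 0, 0]
  ]
}}

```text
time: 23.25
position: [0.4946, -0.0395, 0.047]
tool_rot: [0.78, 0.626, -0.0, -0.0]
ft_force: [-0.8, -1.2, -1.2]
grip_width: 0.0192
```

>>> {"fn": "drive_tool", "kwargs": {
  "series": [
    [0, 0, 0, 0, 0, 0, 0.3],
    [0, 0, 0, 0, 0, 0, 0.4],
    [0, 0, 0, 0, 0, 0, 0.5],
    [0, 0, 0, 0, 0, 0, 0.5]
  ]
}}

```text
time: 23.75
position: [0.4949, -0.0396, 0.0474]
tool_rot: [0.78, 0.626, 0.0, 0.0]
ft_force: [0.5, -0.4, -0.2]
grip_width: 0.0417
```

>>> {"fn": "drive_tool", "kwargs": {
  "series": [
    [0, 0, -0.05, 0, 0, 0, 0.5],
    [0, 0, -0.06, 0, 0, 0, 0.5],
    [-0.055, 0, -0.04, 0, 0, 0, 0.5],
    [0, 0, 0, 0, 0, 0, 0.5]
  ]
}}

```text
time: 24.25
position: [0.486, -0.092, 0.1972]
tool_rot: [0.781, 0.625, 0.002, 0.004]
ft_force: [0.2, -0.1, -0.4]
grip_width: 0.0434
```

```bash
python3 - <<'E'
from look import *
im,d,m=snap('wrist','8'); P=pts(m,d)
w=(np.hypot(P[...,0]-.4966,P[...,1]+.0389)<.03)&(P[...,2]>.045)&(P[...,2]<.09); q=P[w]; print(w.sum(),np.percentile(q[:,2],[50,90,99])); t=q[q[:,2]>np.percentile(q[:,2],90)-.004]; print(cv2.minEnclosingCircle(t[:,:2].astype(np.float32)))
E
python3 go.py .5419 .3175 .2 -13
```

```text
411 [0.05942144 0.06038836 0.06107345]
((0.49527281522750854, -0.038323141634464264), 0.009957090020179749)
pos [ 0.4844 -0.0901  0.1953] t 24.3 F [ 0.8  0.5 -0.9] w 0.0435 q [-0.41  0.39  1.79  0.    0.96 -0.19]
shift [ 0.4103 -0.033  -0.0049] turn [0.19 0.02 0.38]
```

>>> {"fn": "drive_tool", "kwargs": {
  "series": [
    [0.0543, -0.0047, 0, 0, 0, 0, 0.5],
    [0.0543, -0.0047, 0, 0, 0, 0, 0.5],
    [0.0543, -0.0047, 0, 0, 0, 0, 0.5],
    [0.0543, -0.0047, 0, 0, 0, 0, 0.5],
    [0.0543, -0.0047, 0, 0, 0, 0, 0.5]
  ]
}}

```text
time: 24.92
position: [0.5178, 0.1839, 0.1921]
tool_rot: [0.779, 0.627, -0.002, -0.001]
ft_force: [0.8, 0.3, -0.1]
grip_width: 0.0433
```

>>> {"fn": "drive_tool", "kwargs": {
  "series": [
    [0.0543, -0.0047, 0, 0, 0, 0, 0.5],
    [0.0543, -0.0047, 0, 0, 0, 0, 0.5],
    [0, 0, 0, 0, 0, 0, 0.5],
    [0, 0, 0, 0, 0, 0, 0.5]
  ]
}}

```text
time: 25.42
position: [0.5319, 0.2895, 0.1921]
tool_rot: [0.779, 0.627, -0.002, -0.001]
ft_force: [-0.3, 0.1, -1.4]
grip_width: 0.0434
```

```bash
python3 - <<'E'
from look import *
from go import delta,down
im,d,m=snap('wrist','9'); P=pts(m,d); v,u=np.mgrid[:480,:640]
w=(abs(P[...,2]-.046)<.004)&(np.hypot(P[...,0]-.5415,P[...,1]-.3165)<.03)&(v<280)
xy=P[w][:,:2].astype(np.float32); c,r=cv2.minEnclosingCircle(xy); print(w.sum(),c,r,xy.mean(0))
delta([*c,.029],down(-12.5))
E
```

```text
181 (0.5423336029052734, 0.31750187277793884) 0.006801657844334841 [0.542615   0.31802744]
pos [0.5323 0.2887 0.1925] t 25.48 F [ 0.5  0.  -0.1] w 0.0432 q [ 0.31  0.54  1.51 -0.    1.1   0.53]
shift [0.0306 0.0041 0.1635] turn [-0.18  0.12  0.05]
```

>>> {"fn": "drive_tool", "kwargs": {
  "series": [
    [0.0304, 0.004, 0.02, 0, 0, 0, 0.5],
    [0, 0, 0.05, 0, 0, 0, 0.5],
    [0, 0, 0.05, 0, 0, 0, 0.5],
    [0, 0, 0.0425, 0, 0, 0, 0.5],
    [0, 0, 0, 0, 0, 0, 0.5]
  ],
  "squeeze": 20
}}

```text
time: 26.1
position: [0.541, 0.3154, 0.0279]
tool_rot: [0.78, 0.625, -0.005, -0.002]
ft_force: [0.6, -0.5, -0.3]
grip_width: 0.0434
```

>>> {"fn": "drive_tool", "kwargs": {
  "series": [
    [0, 0, 0, 0, 0, 0, 0],
    [0, 0, 0, 0, 0, 0, 0],
    [0, 0, 0, 0, 0, 0, 0],
    [0, 0, 0, 0, 0, 0, 0],
    [0, 0, 0, 0, 0, 0, 0]
  ]
}}

```text
time: 26.72
position: [0.5449, 0.3185, 0.0326]
tool_rot: [0.78, 0.626, 0.001, 0.0]
ft_force: [-0.4, -0.4, 5.4]
grip_width: 0.0136
```

>>> {"fn": "drive_tool", "kwargs": {
  "series": [
    [0, 0, 0, 0, 0, 0, 0],
    [0, 0, 0, 0, 0, 0, 0]
  ]
}}

```text
time: 26.98
position: [0.5449, 0.3186, 0.0326]
tool_rot: [0.78, 0.626, 0.001, 0.0]
ft_force: [-1.0, 0.5, 5.2]
grip_width: 0.0135
```

>>> {"fn": "drive_tool", "kwargs": {
  "series": [
    [0, 0, -0.05, 0, 0, 0, 0],
    [0, 0, -0.06, 0, 0, 0, 0],
    [0, 0, -0.06, 0, 0, 0, 0],
    [-0.059, 0.0049, 0, 0, 0, 0, 0],
    [-0.059, 0.0049, 0, 0, 0, 0, 0]
  ]
}}

```text
time: 27.6
position: [0.5283, 0.2002, 0.2024]
tool_rot: [0.779, 0.627, 0.001, 0.001]
ft_force: [0.3, 0.1, -0.8]
grip_width: 0.0132
```

>>> {"fn": "drive_tool", "kwargs": {
  "series": [
    [-0.059, 0.0049, 0, 0, 0, 0, 0],
    [-0.059, 0.0049, 0, 0, 0, 0, 0],
    [-0.059, 0.0049, 0, 0, 0, 0, 0],
    [-0.059, 0.0049, 0, 0, 0, 0, 0],
    [0, 0, 0, 0, 0, 0, 0]
  ]
}}

```text
time: 28.22
position: [0.4963, -0.0376, 0.2014]
tool_rot: [0.782, 0.624, -0.0, 0.0]
ft_force: [-0.5, 0.7, 0.0]
grip_width: 0.0131
```

>>> {"fn": "drive_tool", "kwargs": {
  "series": [
    [0, 0, 0, 0, 0, 0, 0],
    [0, 0, 0, 0, 0, 0, 0],
    [0, 0, 0, 0, 0, 0, 0]
  ]
}}

```text
time: 28.6
position: [0.4966, -0.0324, 0.2014]
tool_rot: [0.779, 0.627, -0.0, -0.0]
ft_force: [-0.1, 0.1, -0.2]
grip_width: 0.0133
```

```bash
python3 go.py .509 .0200 .08 -13; python3 bores.py 10; python3 go.py .509 .02 .08 -13
```

```text
pos [ 0.4966 -0.0324  0.2014] t 28.6 F [-0.1  0.1 -0.2] w 0.0133 q [-0.29  0.39  1.77  0.    0.98 -0.08]
shift [0.0539 0.001  0.1214] turn [-0.02 -0.01  0.68]
outer 417 px [320. 195.] circ [ 0.5033 -0.0095] 0.0727 mean [ 0.5037 -0.0071] rect ((0.5032767653465271, -0.009620323777198792), (0.125570148229599, 0.07514995336532593), 77.04332733154297)
hole 77 px [319. 233.] circ [ 0.4964 -0.0414] 0.0146 mean [ 0.4961 -0.0416] rect ((0.49623316526412964, -0.04118393361568451), (0.028487680479884148, 0.022618010640144348), 77.19465637207031)
hole 50 px [320. 167.] circ [0.5096 0.0192] 0.0092 mean [0.51   0.0198] rect ((0.5099777579307556, 0.019721349701285362), (0.01641477271914482, 0.01646806299686432), 32.9257926940918)
pos [ 0.4966 -0.0326  0.2015] t 28.65 F [-0.   0.  -1.1] w 0.0129 q [-0.29  0.39  1.77  0.    0.98 -0.08]
shift [0.054  0.0009 0.1215] turn [-0.01 -0.01  0.67]
```

>>> {"fn": "drive_tool", "kwargs": {
  "series": [
    [0.0553, 0.0005, 0, 0, 0, 0, 0],
    [0, 0, 0.06, 0, 0, 0, 0],
    [0, 0, 0.06, 0, 0, 0, 0],
    [0, 0, 0, 0, 0, 0, 0],
    [0, 0, 0, 0, 0, 0, 0]
  ]
}}

```text
time: 29.28
position: [0.5101, 0.0202, 0.0829]
tool_rot: [0.779, 0.626, 0.001, 0.001]
ft_force: [-0.5, 0.1, 0.6]
grip_width: 0.0128
```

>>> {"fn": "drive_tool", "kwargs": {
  "series": [
    [0, 0, 0.004, 0, 0, 0, 0],
    [0, 0, 0.003, 0, 0, 0, 0],
    [0, 0, 0, 0, 0, 0, 0],
    [0, 0, 0, 0, 0, 0, 0]
  ]
}}

```text
time: 29.78
position: [0.5092, 0.0199, 0.0751]
tool_rot: [0.78, 0.626, 0.0, 0.0]
ft_force: [0.7, 1.5, -0.5]
grip_width: 0.0132
```

>>> {"fn": "drive_tool", "kwargs": {
  "series": [
    [0, 0, 0.003, 0, 0, 0, 0],
    [0, 0, 0, 0, 0, 0, 0]
  ]
}}

```text
time: 30.02
position: [0.5093, 0.02, 0.0717]
tool_rot: [0.78, 0.626, 0.0, 0.0]
ft_force: [-0.3, 0.2, 2.9]
grip_width: 0.0134
```

>>> {"fn": "drive_tool", "kwargs": {
  "series": [
    [0.0013, 0, -0.002, 0, 0, 0, 0],
    [0, 0, 0.004, 0, 0, 0, 0],
    [0, 0, 0, 0, 0, 0, 0],
    [0, 0, 0, 0, 0, 0, 0]
  ]
}}

```text
time: 30.52
position: [0.5091, 0.0213, 0.0693]
tool_rot: [0.78, 0.626, -0.0, -0.0]
ft_force: [-0.1, 0.1, -0.5]
grip_width: 0.0132
```

>>> {"fn": "drive_tool", "kwargs": {
  "series": [
    [0, 0, 0.003, 0, 0, 0, 0],
    [0, 0, 0, 0, 0, 0, 0]
  ]
}}

```text
time: 30.78
position: [0.5091, 0.0213, 0.0663]
tool_rot: [0.78, 0.626, -0.0, -0.0]
ft_force: [0.3, -0.3, 0.3]
grip_width: 0.013
```

Entered freely. I'll go down, release and check.

>>> {"fn": "drive_tool", "kwargs": {
  "series": [
    [0, 0, 0.005, 0, 0, 0, 0],
    [0, 0, 0.005, 0, 0, 0, 0],
    [0, 0, 0.005, 0, 0, 0, 0],
    [0, 0, 0, 0, 0, 0, 0],
    [0, 0, 0, 0, 0, 0, 0.2]
  ]
}}

```text
time: 31.4
position: [0.5093, 0.0213, 0.0515]
tool_rot: [0.78, 0.626, 0.0, 0.0]
ft_force: [0.2, 0.2, -0.1]
grip_width: 0.0161
```

>>> {"fn": "drive_tool", "kwargs": {
  "series": [
    [0, 0, 0, 0, 0, 0, 0.3],
    [0, 0, 0, 0, 0, 0, 0.4],
    [0, 0, 0, 0, 0, 0, 0.5],
    [0, 0, 0, 0, 0, 0, 0.5]
  ]
}}

```text
time: 31.9
position: [0.5093, 0.0213, 0.0516]
tool_rot: [0.78, 0.626, 0.0, 0.0]
ft_force: [0.5, -0.5, 0.7]
grip_width: 0.0416
```

>>> {"fn": "drive_tool", "kwargs": {
  "series": [
    [0, 0, -0.05, 0, 0, 0, 0.5],
    [0, 0, -0.06, 0, 0, 0, 0.5],
    [-0.055, 0, -0.04, 0, 0, 0, 0.5],
    [0, 0, 0, 0, 0, 0, 0.5],
    [0, 0, 0, 0, 0, 0, 0.5]
  ]
}}

```text
time: 32.52
position: [0.4977, -0.0278, 0.1979]
tool_rot: [0.78, 0.626, -0.0, -0.001]
ft_force: [0.7, 1.0, 0.2]
grip_width: 0.0436
```

```bash
python3 - <<'E'
from look import *
from scipy.spatial.transform import Rotation as Ro
im,d,m=snap('wrist','11'); P=pts(m,d); v,u=np.mgrid[:480,:640]
for h in((.4955,-.0385),(.5093,.0197)):
    w=(np.hypot(P[...,0]-h[0],P[...,1]-h[1])<.02)&(P[...,2]>.045)&(P[...,2]<.09)&(v<265); q=P[w]
    print(h,w.sum(),np.percentile(q[:,2],[50,90,99]) if len(q) else 0)
print(robot.get_obs()['position'],robot.get_obs()['q'])
E
```

```text
(0.4955, -0.0385) 401 [0.05939975 0.06034164 0.06096836]
(0.5093, 0.0197) 205 [0.05942189 0.06034614 0.06094806]
[ 0.49737331 -0.02729488  0.19729721] [-2.79810408e-01  3.94769988e-01  1.77169030e+00  5.05228792e-04
  9.77744968e-01 -6.24796444e-02]
```

>>> {"fn": "drive_tool", "kwargs": {
  "series": [
    [0, 0, -0.05, 0, 0, -10, 0.7],
    [0, 0, -0.033, 0, 0, -10, 0.7],
    [0, 0, 0, 0, 0, -10, 0.7],
    [0, 0, 0, 0, 0, -10, 0.7],
    [0, 0, 0, 0, 0, -10, 0.7]
  ]
}}

```text
time: 33.2
position: [0.4976, -0.0267, 0.2795]
tool_rot: [0.439, 0.899, -0.0, -0.002]
ft_force: [-0.3, 0.3, -0.5]
grip_width: 0.0609
```

>>> {"fn": "drive_tool", "kwargs": {
  "series": [
    [0, 0, 0, 0, 0, -10, 0.7],
    [0, 0, 0, 0, 0, -10, 0.7],
    [0, 0, 0, 0, 0, -10, 0.7],
    [0, 0, 0, 0, 0, -4, 0.7],
    [0, 0, 0, 0, 0, 0, 0.7]
  ]
}}

```text
time: 33.83
position: [0.4977, -0.0269, 0.2796]
tool_rot: [0.16, 0.987, 0.0, -0.002]
ft_force: [-0.1, 0.1, 0.4]
grip_width: 0.0612
```

```bash
python3 go.py .515 -.281 .28 71.5
```

```text
pos [ 0.4977 -0.0269  0.2796] t 33.83 F [-0.1  0.1  0.4] w 0.0612 q [-0.28  0.29  1.67  0.    1.19 -1.53]
shift [-0.0968 -0.2356 -0.0008] turn [ 0.01 -0.22  0.07]
```

>>> {"fn": "drive_tool", "kwargs": {
  "series": [
    [-0.0194, -0.0471, 0, 0, 0, 0, 0.7],
    [-0.0194, -0.0471, 0, 0, 0, 0, 0.7],
    [-0.0194, -0.0471, 0, 0, 0, 0, 0.7],
    [-0.0194, -0.0471, 0, 0, 0, 0, 0.7],
    [-0.0194, -0.0471, 0, 0, 0, 0, 0.7]
  ]
}}

```text
time: 34.45
position: [0.5158, -0.2829, 0.2801]
tool_rot: [0.161, 0.987, 0.001, -0.001]
ft_force: [0.9, 1.3, 0.9]
grip_width: 0.061
```

>>> {"fn": "drive_tool", "kwargs": {
  "series": [
    [0, 0, 0, 0, 0, 0, 0.7],
    [0, 0, 0, 0, 0, 0, 0.7],
    [0, 0, 0, 0, 0, 0, 0.7]
  ]
}}

```text
time: 34.83
position: [0.5156, -0.2803, 0.2808]
tool_rot: [0.16, 0.987, 0.001, -0.001]
ft_force: [-0.2, 0.3, 0.2]
grip_width: 0.0607
```

```bash
cat > filem.py <<'E'
from look import *
im,d,m=snap('wrist','12'); P=pts(m,d); v,u=np.mgrid[:480,:640]
ok=(v<285)&(np.hypot(P[...,0]-.5,P[...,1]+.277)<.13)
# handle top face: plane at 45 deg; side edges
q=P[ok&(P[...,2]>.125)&(P[...,2]<.21)]; print(len(q))
mu=q.mean(0); _,s,vt=np.linalg.svd(q-mu,full_matrices=False); print("mu",mu.round(4),"axis",vt[0].round(3),"n",vt[2].round(3),s.round(3))
rec=cv2.minAreaRect(q[:,:2].astype(np.float32)); print("rect xy",rec,cv2.boxPoints(rec).round(4).tolist())
b=ok&(abs(P[...,2]-.015)<.004); print("base",b.sum(),cv2.minAreaRect(P[b][:,:2].astype(np.float32)))
hist,e=np.histogram(P[ok][:,2],bins=np.arange(0,.21,.01)); print(hist)
np.save('pics/q.npy',q)
E
python3 go.py .515 -.281 .28 71.5; python3 filem.py
```

```text
pos [ 0.5156 -0.2803  0.2808] t 34.83 F [-0.2  0.3  0.2] w 0.0607 q [-0.69  0.42  1.46  0.    1.27 -1.94]
shift [ 0.0004 -0.0008  0.0008] turn [ 0.05 -0.09  0.12]
2616
mu [ 0.5164 -0.2824  0.1611] axis [ 0.686 -0.23   0.691] n [ 0.653 -0.223 -0.723] [1.385 0.348 0.095]
rect xy ((0.5170458555221558, -0.2825344204902649), (0.0240071602165699, 0.0762447789311409), 71.41543579101562) [[0.4771000146865845, -0.2818000018596649], [0.5493999719619751, -0.3061000108718872], [0.5569999814033508, -0.2833000123500824], [0.4846999943256378, -0.2590000033378601]]
base 5290 ((0.46523547172546387, -0.22213956713676453), (0.18771174550056458, 0.14875878393650055), 63.94181823730469)
[5604 5311  545  140   25  313  302  365  384  446  547  461  303  330
  342  386  394  443  576    0]
```

View pics/wrist_12.png

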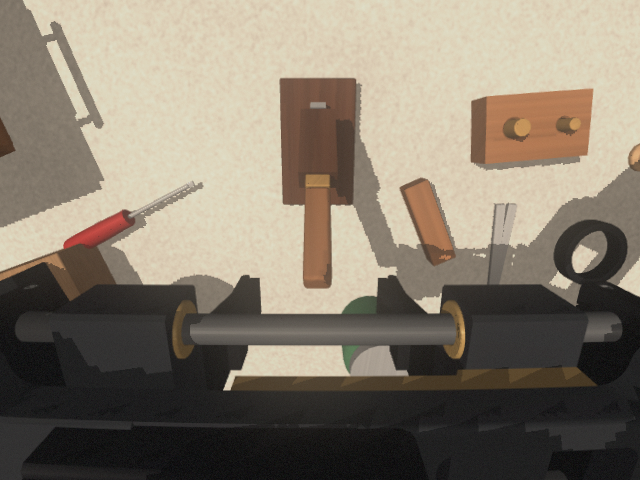

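The wrist view shows both studs standing in the block, and the file handle running from (318,185) to (317,283). Next I tilt the tool square to the handle.

>>> {"fn": "drive_tool", "kwargs": {
  "series": [
    [0, 0, 0, 0, -9, 0, 0.7],
    [0, 0, 0, 0, -9, 0, 0.7],
    [0, 0, 0, 0, -9, 0, 0.7],
    [0, 0, 0, 0, -9, 0, 0.7],
    [0, 0, 0, 0, -9, 0, 0.7]
  ]
}}

```text
time: 35.5
position: [0.5249, -0.275, 0.2937]
tool_rot: [0.152, 0.924, -0.053, 0.348]
ft_force: [1.3, 1.7, -0.6]
grip_width: 0.061
```

>>> {"fn": "drive_tool", "kwargs": {
  "series": [
    [0.04, 0, 0, 0, 0, 0, 0.7],
    [0.04, 0, 0, 0, 0, 0, 0.7],
    [0.036, 0, 0, 0, 0, 0, 0.7],
    [0, 0, 0, 0, 0, 0, 0.7],
    [0, 0, 0, 0, 0, 0, 0.7]
  ]
}}

```text
time: 36.12
position: [0.4658, -0.2387, 0.2616]
tool_rot: [0.165, 0.933, -0.057, 0.313]
ft_force: [-0.5, -0.3, 0.4]
grip_width: 0.0609
```

```bash
python3 go.py .5155 -.2821 .1163 71.4 -45; python3 - <<'E'
import numpy as np
q=np.load('pics/q.npy'); d=np.array([-.670,.2255,-.7071]); n=np.array([-.670,.2255,.7071]); l=np.array([.319,.948,0])
print("n",np.percentile(q@n,[10,50,75,90]),"l",np.percentile(q@l,[1,50,99]),"s end",np.percentile(-q@d,[98,99.5,100]))
print("grip est s",-np.array([.5028,-.2778,.1297])@d,"l",np.array([.5028,-.2778,.1297])@l)
E
```

```text
pos [ 0.4658 -0.2387  0.2616] t 36.12 F [-0.5 -0.3  0.4] w 0.0609 q [-0.87  0.18  2.12  0.89  0.39 -2.85]
shift [ 0.0386 -0.0233  0.153 ] turn [-1.09 -7.86 -1.02]
n [-0.29752895 -0.29530009 -0.29478972 -0.29437429] l [-0.11459219 -0.10305833 -0.09124767] s end [0.56319836 0.56353864 0.56410596]
grip est s 0.49123077000000004 l -0.10296119999999996
```

Joint 6 is at its limit in this sense. I'll go back upright, turn the hand half round and tilt the other way.

>>> {"fn": "drive_tool", "kwargs": {
  "series": [
    [-0.02, 0, -0.02, 0, 9, 0, 0.7],
    [0, 0, -0.02, 0, 9, 0, 0.7],
    [0, 0, 0, 0, 9, 0, 0.7],
    [0, 0, 0, 0, 9, 0, 0.7],
    [0, 0, 0, 0, 0, 10.6, 0.7]
  ]
}}

```text
time: 36.75
position: [0.4716, -0.2299, 0.289]
tool_rot: [0.251, 0.965, 0.008, 0.075]
ft_force: [-0.3, 0.3, 0.1]
grip_width: 0.061
```

>>> {"fn": "drive_tool", "kwargs": {
  "series": [
    [0, 0, 0, 0, 0, 10.6, 0.7],
    [0, 0, 0, 0, 0, 10.6, 0.7],
    [0, 0, 0, 0, 0, 10.6, 0.7],
    [0, 0, 0, 0, 0, 10.6, 0.7],
    [0, 0, 0, 0, 0, 10.6, 0.7]
  ]
}}

```text
time: 37.38
position: [0.4689, -0.2283, 0.288]
tool_rot: [0.656, 0.751, 0.041, 0.062]
ft_force: [0.5, -0.3, -0.4]
grip_width: 0.061
```

>>> {"fn": "drive_tool", "kwargs": {
  "series": [
    [0, 0, 0, 0, 0, 10.6, 0.7],
    [0, 0, 0, 0, 0, 10.6, 0.7],
    [0, 0, 0, 0, 0, 10.6, 0.7],
    [0, 0, 0, 0, 0, 10.6, 0.7],
    [0, 0, 0, 0, 0, 10.6, 0.7]
  ]
}}

```text
time: 38.0
position: [0.4689, -0.2284, 0.288]
tool_rot: [0.922, 0.379, 0.064, 0.037]
ft_force: [-0.4, -0.5, 0.6]
grip_width: 0.0609
```

>>> {"fn": "drive_tool", "kwargs": {
  "series": [
    [0, 0, 0, 0, 0, 10.6, 0.7],
    [0, 0, 0, 0, 0, 10.6, 0.7],
    [0, 0, 0, 0, 0, 10.6, 0.7],
    [0, 0, 0, 0, 0, 10.6, 0.7],
    [0, 0, 0, 0, 0, 10.6, 0.7]
  ]
}}

```text
time: 38.62
position: [0.4689, -0.2284, 0.288]
tool_rot: [0.995, -0.072, 0.074, 0.005]
ft_force: [-0.1, -0.2, -0.7]
grip_width: 0.0611
```

```bash
python3 go.py .52 -.28 .28 -108.6
```

```text
pos [ 0.4689 -0.2284  0.288 ] t 38.62 F [-0.1 -0.2 -0.7] w 0.0611 q [-0.72  0.25  1.71  0.09  1.06  0.96]
shift [0.0562 0.0438 0.0165] turn [-0.86 -8.5  10.32]
```

>>> {"fn": "drive_tool", "kwargs": {
  "series": [
    [0, 0, 0, -0.8, 0, 10.4, 0.7],
    [0, 0, 0, 0, 9, 0, 0.7],
    [0, 0, 0, 0, 9, 0, 0.7],
    [0, 0, 0, 0, 9, 0, 0.7],
    [0, 0, 0, 0, 9.5, 0, 0.7]
  ]
}}

```text
time: 39.25
position: [0.4738, -0.2207, 0.2878]
tool_rot: [0.932, -0.145, 0.33, 0.032]
ft_force: [1.4, 0.4, -0.0]
grip_width: 0.0607
```

>>> {"fn": "drive_tool", "kwargs": {
  "series": [
    [0, 0, 0, 0, 0, 0, 0.7],
    [0, 0, 0, 0, 0, 0, 0.7]
  ]
}}

```text
time: 39.5
position: [0.4747, -0.2217, 0.288]
tool_rot: [0.933, -0.144, 0.329, 0.032]
ft_force: [0.0, -0.0, 0.5]
grip_width: 0.0608
```

```bash
python3 go.py .4476 -.2593 .1879 -108.6 45;python3 go.py .5146 -.2818 .1172 -108.6 45
```

```text
pos [ 0.4747 -0.2217  0.288 ] t 39.5 F [ 0.  -0.   0.5] w 0.0608 q [-0.88  0.14  2.09  0.87  0.5   0.31]
shift [-0.0731  0.0473  0.0677] turn [-2.63  6.49 -0.08]
pos [ 0.4747 -0.2217  0.288 ] t 39.5 F [ 0.  -0.   0.5] w 0.0608 q [-0.88  0.14  2.09  0.87  0.5   0.31]
shift [-0.0618  0.0519  0.167 ] turn [-2.63  6.49 -0.08]
```

>>> {"fn": "drive_tool", "kwargs": {
  "series": [
    [-0.02, 0.024, 0.02, -1.3, 3.2, 0, 0.7],
    [-0.02, 0.024, 0.02, -1.3, 3.3, 0, 0.7],
    [-0.02, 0, 0.015, 0, 0, 0, 0.7],
    [0, 0, 0, 0, 0, 0, 0.7],
    [0, 0, 0, 0, 0, 0, 0.7]
  ]
}}

```text
time: 40.12
position: [0.4648, -0.2389, 0.2309]
tool_rot: [0.92, -0.142, 0.362, 0.039]
ft_force: [0.6, -0.4, -1.0]
grip_width: 0.0607
```

```bash
python3 go.py .4476 -.2593 .1879 -108.6 45;python3 go.py .5146 -.2818 .1172 -108.6 45
```

```text
pos [ 0.4648 -0.2389  0.2309] t 40.12 F [ 0.6 -0.4 -1. ] w 0.0607 q [-0.96  0.28  2.23  1.53  0.45 -0.47]
shift [-0.0364  0.0259  0.0239] turn [-2.5   2.35  0.02]
pos [ 0.4648 -0.2389  0.2309] t 40.12 F [ 0.6 -0.4 -1. ] w 0.0607 q [-0.96  0.28  2.23  1.53  0.45 -0.47]
shift [-0.0323  0.0302  0.1237] turn [-2.5   2.35  0.02]
```

>>> {"fn": "drive_tool", "kwargs": {
  "series": [
    [-0.017, 0.014, 0.01, -1.2, 1.2, 0, 0.7],
    [-0.017, 0.014, 0.01, -1.3, 1.2, 0, 0.7],
    [0, 0, 0, 0, 0, 0, 0.7],
    [0, 0, 0, 0, 0, 0, 0.7]
  ]
}}

```text
time: 40.62
position: [0.4467, -0.2601, 0.1938]
tool_rot: [0.912, -0.149, 0.378, 0.061]
ft_force: [0.1, 0.4, 0.5]
grip_width: 0.0606
```

```bash
python3 go.py .5146 -.2818 .1172 -108.6 45
```

```text
pos [ 0.4467 -0.2601  0.1938] t 40.62 F [0.1 0.4 0.5] w 0.0606 q [-1.04  0.41  2.32  1.98  0.53 -1.01]
shift [-0.0039 -0.0008  0.1046] turn [-0.14 -0.02  0.  ]
```

>>> {"fn": "drive_tool", "kwargs": {
  "series": [
    [-0.004, -0.0008, 0.03, 0, 0, 0, 0.7],
    [0, 0, 0.03, 0, 0, 0, 0.7],
    [0, 0, 0.03, 0, 0, 0, 0.7],
    [0, 0, 0, 0, 0, 0, 0.7],
    [0, 0, 0, 0, 0, 0, 0.7]
  ]
}}

```text
time: 41.25
position: [0.5037, -0.2776, 0.1272]
tool_rot: [0.912, -0.149, 0.378, 0.061]
ft_force: [-0.1, 0.1, -0.6]
grip_width: 0.0608
```

```bash
python3 go.py .5146 -.2818 .1172 -108.6 45
```

```text
pos [ 0.5037 -0.2776  0.1272] t 41.25 F [-0.1  0.1 -0.6] w 0.0608 q [-0.92  0.62  2.22  2.3   0.56 -1.26]
shift [0.0012 0.0005 0.0153] turn [-0.15  0.04 -0.  ]
```

>>> {"fn": "drive_tool", "kwargs": {
  "series": [
    [0.001, 0.0005, 0.015, 0, 0, 0, 0.7],
    [0, 0, 0, 0, 0, 0, 0],
    [0, 0, 0, 0, 0, 0, 0],
    [0, 0, 0, 0, 0, 0, 0],
    [0, 0, 0, 0, 0, 0, 0]
  ],
  "squeeze": 45
}}

```text
time: 41.88
position: [0.514, -0.2823, 0.1162]
tool_rot: [0.912, -0.15, 0.377, 0.061]
ft_force: [-0.0, 0.2, -0.5]
grip_width: 0.0291
```

>>> {"fn": "drive_tool", "kwargs": {
  "series": [
    [0, 0, 0, 0, 0, 0, 0],
    [0, 0, 0, 0, 0, 0, 0],
    [0, 0, 0, 0, 0, 0, 0],
    [0, 0, 0, 0, 0, 0, 0]
  ]
}}

```text
time: 42.38
position: [0.5141, -0.2823, 0.1162]
tool_rot: [0.912, -0.149, 0.377, 0.061]
ft_force: [-0.9, 0.7, 2.5]
grip_width: 0.0236
```

```bash
python3 go.py .5146 -.2818 .1172 -108.6 45
```

```text
pos [ 0.5141 -0.2823  0.1162] t 42.38 F [-0.9  0.7  2.5] w 0.0236 q [-0.9   0.66  2.2   2.33  0.56 -1.27]
shift [ 0.0009 -0.0006 -0.0005] turn [-0.11  0.09 -0.06]
```

>>> {"fn": "drive_tool", "kwargs": {
  "series": [
    [0.012, 0, 0, 0, 0, 0, 0],
    [0.02, 0, 0, 0, 0, 0, 0],
    [0, 0, 0, 0, 0, 0, 0]
  ]
}}

```text
time: 42.75
position: [0.5364, -0.2902, 0.1397]
tool_rot: [0.912, -0.149, 0.378, 0.062]
ft_force: [-0.6, 0.3, 0.1]
grip_width: 0.0234
```

>>> {"fn": "drive_tool", "kwargs": {
  "series": [
    [0.025, 0, 0, 0, 0, 0, 0],
    [0.025, 0, 0, 0, 0, 0, 0],
    [0, 0, 0, 0, 0, 0, 0]
  ]
}}

```text
time: 43.12
position: [0.5698, -0.3014, 0.1748]
tool_rot: [0.912, -0.149, 0.378, 0.061]
ft_force: [-0.6, 0.4, -0.1]
grip_width: 0.0239
```

```bash
python3 go.py .6012 -.311 .2092 -108.6 45
```

```text
pos [ 0.5698 -0.3014  0.1748] t 43.12 F [-0.6  0.4 -0.1] w 0.0239 q [-0.83  0.53  2.03  1.93  0.37 -0.76]
shift [ 0.0476 -0.0008 -0.0011] turn [-0.08 -0.02  0.07]
```

>>> {"fn": "drive_tool", "kwargs": {
  "series": [
    [0.02, 0, 0, 0, 0, 0, 0],
    [0.02, 0, 0, 0, 0, 0, 0],
    [0.02, 0, 0, 0, 0, 0, 0],
    [0, 0, 0, 0, 0, 0, 0],
    [0, 0, 0, 0, 0, 0, 0]
  ]
}}

```text
time: 43.75
position: [0.6078, -0.3135, 0.2141]
tool_rot: [0.913, -0.15, 0.375, 0.06]
ft_force: [-1.1, -0.4, -1.6]
grip_width: 0.0235
```

```bash
python3 go.py .6012 -.311 .2092 -108.6 45
```

```text
pos [ 0.6078 -0.3135  0.2141] t 43.75 F [-1.1 -0.4 -1.6] w 0.0235 q [-0.78  0.48  1.9   1.48  0.32 -0.24]
shift [-0.0085 -0.0002 -0.0015] turn [-0.17  0.31 -0.13]
```

>>> {"fn": "drive_tool", "kwargs": {
  "series": [
    [0.025, 0, -0.025, 0, 0, 0, 0],
    [0.025, 0, -0.025, 0, 0, 0, 0],
    [0, 0, 0, 0, -9, 0, 0],
    [0, 0, 0, 0, -9, 0, 0],
    [0, 0, 0, 0, -9, 0, 0]
  ]
}}

```text
time: 44.38
position: [0.6135, -0.3059, 0.284]
tool_rot: [0.967, -0.148, 0.205, 0.018]
ft_force: [2.0, 0.9, -2.7]
grip_width: 0.0233
```

>>> {"fn": "drive_tool", "kwargs": {
  "series": [
    [0, 0, 0, 0, -9, 0, 0],
    [0, 0, 0, 0, -9, 0, 0],
    [0, 0, 0, 0, 0, 0, 0],
    [0, 0, 0, 0, 0, 0, 0]
  ]
}}

```text
time: 44.88
position: [0.6147, -0.3063, 0.2842]
tool_rot: [0.987, -0.149, 0.055, -0.004]
ft_force: [-0.4, -0.0, -1.6]
grip_width: 0.0235
```

```bash
python3 go.py .6 -.04 .2 -108.6; python3 - <<'E'
from look import *
from scipy.spatial.transform import Rotation as Ro
o=robot.get_obs();R=Ro.from_quat(o['tool_rot']).as_matrix(); T=o['position']
print(R.round(3).tolist())
im,d,m=snap('scene','20'); P=pts(m,d)
L=(P-T)@R   # tool coordinates of all points
w=(L[...,0]>-.20)&(L[...,0]<.12)&(abs(L[...,1])<.02)&(abs(L[...,2]+.019)<.03)&(P[...,2]>.1)
b=w&(L[...,0]<-.045); q=L[b]; print("blade pts",len(q),np.percentile(q,[1,50,99],axis=0).round(4))
c,s,vt=q.mean(0),0,np.linalg.svd(q-q.mean(0),full_matrices=False)[2]; print("axis in tool",vt[0].round(3),"n",vt[2].round(3))
v,u=np.where(b); print(u.min(),u.max(),v.min(),v.max())
x0,y0=max(0,int(u.mean())-90),max(0,int(v.mean())-70); cv2.imwrite('pics/c20.png',cv2.resize(im[y0:y0+140,x0:x0+180],None,fx=4,fy=4))
E
```

```text
pos [ 0.6147 -0.3063  0.2842] t 44.88 F [-0.4 -0.  -1.6] w 0.0235 q [-0.65  0.51  1.28  0.06  1.25  1.2 ]
shift [-0.1013 -0.2481  0.08  ] turn [-1.52 -6.18  1.49]
[[0.95, -0.293, 0.111], [-0.294, -0.956, -0.008], [0.108, -0.025, -0.994]]
blade pts 335 [[-0.1503 -0.0145 -0.0233]
 [-0.0973 -0.0075 -0.0212]
 [-0.0464  0.0083 -0.016 ]]
axis in tool [-1.    -0.017  0.005] n [0.003 0.125 0.992]
259 315 62 70
```

>>> {"fn": "drive_tool", "kwargs": {
  "series": [
    [0, 0, 0, -1.5, -6.2, 1.5, 0],
    [-0.021, -0.05, 0, 0, 0, 0, 0],
    [-0.021, -0.05, 0, 0, 0, 0, 0],
    [-0.021, -0.05, 0, 0, 0, 0, 0],
    [-0.021, -0.05, 0, 0, 0, 0, 0]
  ]
}}

```text
time: 45.55
position: [0.5987, -0.0892, 0.2854]
tool_rot: [0.987, -0.162, 0.001, 0.001]
ft_force: [0.4, 0.3, -1.9]
grip_width: 0.0235
```

>>> {"fn": "drive_tool", "kwargs": {
  "series": [
    [-0.021, -0.05, 0.02, 0, 0, 0, 0],
    [0, 0, 0.03, 0, 0, 0, 0],
    [0, 0, 0.03, 0, 0, 0, 0],
    [0, 0, 0, 0, 0, 0, 0],
    [0, 0, 0, 0, 0, 0, 0]
  ]
}}

```text
time: 46.18
position: [0.5969, -0.0377, 0.2066]
tool_rot: [0.987, -0.162, 0.002, 0.001]
ft_force: [-0.1, -0.0, -1.3]
grip_width: 0.0236
```

```bash
python3 go.py .593 -.04 .111 -108.6
```

```text
pos [ 0.5969 -0.0377  0.2066] t 46.17 F [-0.1 -0.  -1.3] w 0.0236 q [-0.25  0.51  1.52 -0.    1.11  1.65]
shift [-0.0033  0.0033  0.0956] turn [ 0.11 -0.23 -0.09]
```

>>> {"fn": "drive_tool", "kwargs": {
  "series": [
    [-0.0033, 0.0033, 0.04, 0, 0, 0, 0],
    [0, 0, 0.035, 0, 0, 0, 0],
    [0, 0, 0.018, 0, 0, 0, 0],
    [0, 0, 0, 0, 0, 0, 0],
    [0, 0, 0, 0, 0, 0, 0]
  ]
}}

```text
time: 46.8
position: [0.5941, -0.0402, 0.1143]
tool_rot: [0.987, -0.162, 0.003, 0.001]
ft_force: [0.8, 0.1, -1.2]
grip_width: 0.0237
```

>>> {"fn": "drive_tool", "kwargs": {
  "series": [
    [0, 0, 0, 0, 0, 0, 0],
    [0, 0, 0, 0, 0, 0, 0]
  ]
}}

```text
time: 47.05
position: [0.5933, -0.0398, 0.1135]
tool_rot: [0.987, -0.162, 0.002, 0.001]
ft_force: [-0.8, -0.0, -1.9]
grip_width: 0.0233
```

```bash
python3 go.py .593 -.04 .111 -108.6; python3 - <<'E'
from look import *
from scipy.spatial.transform import Rotation as Ro
o=robot.get_obs();R=Ro.from_quat(o['tool_rot']).as_matrix(); T=o['position']; ims=[]
for n in('scene','side'):
    im,d,m=snap(n,'21'); P=pts(m,d); L=(P-T)@R
    b=(L[...,0]>-.17)&(L[...,0]<-.045)&(abs(L[...,1])<.025)&(abs(L[...,2]+.019)<.03)&(P[...,2]>.1)
    q=L[b]; n_=Ro; print(n,len(q),np.percentile(q,[1,50,99],axis=0).round(4).tolist())
    top=P[b]; A=np.c_[top[:,:2]-top[:,:2].mean(0),np.ones(len(top))]; f=np.linalg.lstsq(A,top[:,2],rcond=None)[0]; print("plane slopes",f.round(3),"mid xy",top[:,:2].mean(0).round(4))
    v,u=np.where(b); x0,y0=int(u.mean())-90,int(v.mean())-70; ims.append(cv2.resize(im[y0:y0+140,x0:x0+180],(400,311),interpolation=cv2.INTER_CUBIC))
cv2.imwrite('pics/c21.png',np.hstack(ims))
E
```

```text
pos [ 0.5933 -0.0398  0.1135] t 47.05 F [-0.8 -0.  -1.9] w 0.0233 q [-0.25  0.63  1.61 -0.    0.9   1.65]
shift [-0.0003  0.0003  0.0025] turn [ 0.13 -0.25 -0.06]
scene 482 [[-0.1505, -0.0129, -0.0242], [-0.1008, -0.0055, -0.0215], [-0.0516, 0.0082, -0.0163]]
plane slopes [-0.024 -0.092  0.134] mid xy [ 0.499  -0.0035]
side 494 [[-0.1515, -0.0091, -0.0229], [-0.0981, 0.0032, -0.0205], [-0.0461, 0.0112, -0.0156]]
plane slopes [0.031 0.069 0.133] mid xy [ 0.4991 -0.0105]
```

View pics/c21.png

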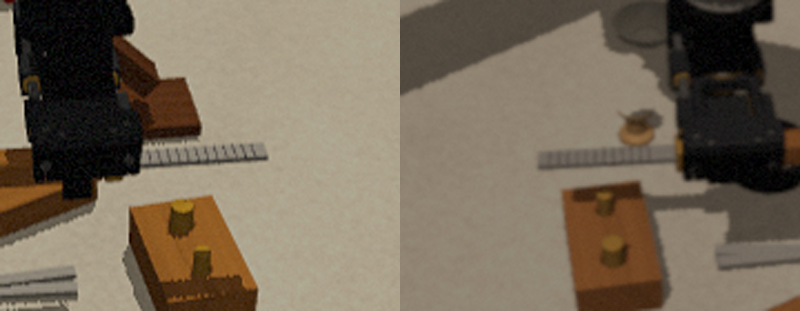

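Both views show the blade level above the block with both studs seated and nothing touching. I'll hand in.

```bash
python3 -c "
from rig import robot
print(robot.hand_in()); o=robot.get_obs(); print(o['time'],o['grip_width'],o['ft_force'])"
```

```text
the job is handed in; nothing more can be done
None
the job is handed in; nothing more can be done
```

The job is handed in at about 47 s of the 72 s allowed. Both studs are in their bores, and the file is held level above the block.

- **Thick stud:** I knocked it over on the first try because I lifted before the slow fingers had closed. I picked it up, stood it on the bench, gripped it again and inserted it. The first touch landed on the rim of the bore, at about 20 N on the wrist, and a small sideways shift cured it.
- **Thin stud:** it went in after one small shift.
- **Studs seated:** before I fetched the file, the wrist camera's depth put both stud tops at 60 mm above the bench, which is 20 mm proud. The last side and scene pictures still show both in place.
- **File:** my first grip orientation ran joint 6 to its range limit, so I backed off, turned the hand half round and drew the file out freely.
- **Final pose:** the middle of the blade is at about (0.502, -0.009), with the block's centre measured at (0.503, -0.010). It is about 93 mm above the block's top. The gripper is holding (opening 23 mm on a 24 mm handle) with only the file's weight on the wrist.
- **Level check:** the tool is within about 0.3° of upright, so the file should be level. The slopes fitted to the blade disagree in sign between the two cameras, by up to about 5°. I put that down to edge pixels, so the pictures do not confirm the level more closely than that.

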